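# Lay out press parts by diameter from the stop

## Robot

A 7-joint arm with a two-finger parallel gripper is mounted at the origin on a cart in front of the work surface, level with it; the furniture and walls round the work are solid. World frame = base frame: x ahead of the robot, y to its left, z up, the work surface at z = 0. Lengths are in m, angles in rad, forces in N, time in s.
With the tool pointing down it reaches from about 0.425 to 0.95 m from the base axis. Payload 4.7 kg.
Tool frame: the origin (TCP) lies midway between the tips of the shut fingers; the grasp point (between the pads) lies 19 mm behind it (manip.tcp_to_grasp is the distance from the TCP to the grasp point, in m); z points along the fingers, y is the direction in which the jaws open and shut (so a half turn about z gives the same grasp; the last joint's range is limited). The gripper opens to 85 mm and grips with 20 to 120 N. Pads are 22 mm wide; open, the fingers measure 114 mm over their backs; the gripper's body (76 mm by 85 mm) begins 54 mm behind the grasp point. The pads swing forward as they close: fully open they stand 13 mm farther back than shut.
Start: joints at [-1.307, 0.469, -0.049, 1.532, 0.024, 1.141, -0.082], TCP at [0.195, 0.646, 0.231] pointing down, gripper open.
Joint ranges: [-2.59, 2.59], [-0.33, 1.99], [-1.39, 1.29], [0.1, 2.45], [-1.04, 4.18], [0.21, 1.99], [-2.66, 2.66]. Speed limits (rad/s): [2.57, 2.57, 3.14, 3.14, 3.14, 3.14, 3.14].

## Interface

Orientations are given as a unit quaternion [x, y, z, w].
In Python, from bench import manip, get_image, job gives the robot as it stands.
- The arm moves only by the tool play_rows, never from a script. Its argument "deltas" is a list of rows, each a list of 5 numbers: the opening, from -1 (shut) to 1 (fully open), then the shift along the tool's x, y, z in mm, then the turn about the tool's z in degrees. In form: [[gripper, tx, ty, tz, spin], ...]. A call has exactly 10 rows; each row shifts and turns the commanded pose from where the row before left it, along the tool's axes as they then stand; what a row does not reach is not made up. A row lasts 1/12 s, in which the tool goes at most 41.7 mm and 7.16 degrees, less where a joint would pass 70% of its speed; a pose out of reach is approached as far as the arm can. A call is refused whole if a number of a shift passes 41.7 or a number of a turn 7.16, either way. A call with a gripper value outside its range is refused whole. The fingers move at their own pace and stop on an object; the grip force is fixed at half the most. Time passes only in rows, so rows that do not move let the fingers close, or fill a call up. It gives the time, the measured TCP pose, the force and the opening at its end, in the units of the state.
- manip.state(): the state, without advancing time (a new reading comes with each control period).
- get_image(name): name is "scene" or "top" or "wrist"; returns a dict with "color" (384x512x3 uint8, red, green, blue), "mtx" (3x3 intrinsics, pixels), "R" (3x3) and "t" (3): a world point X has camera coordinates R X + t; the wrist camera has in their place "hand_eye" (4x4, takes a point from camera to tool coordinates, whose origin is the TCP and whose axes are the flange's). Camera axes: x right, y down, z forward; pixel columns grow to the right and rows downward; lengths in m; the calibration is good to about 2 mm. A picture is of the moment at which its call begins: read the wrist's pose just before it. There is no depth.
- job.finish_job(): hands the job in, once; it reports no verdict.
The state is a dict: "t": time; "joints": joint angles; "qvel": joint speeds; "tau": joint torques, N m; "position": TCP position; "orientation": TCP orientation; "force": force on the tool from outside, world axes, zero at the start; "moment": the same for the moment, N m; "grip_width": finger opening in m.
Only numpy, scipy, OpenCV 4.12 (cv2) and the standard library are available. Lean on these libraries where they do the work, as an engineer would, in place of code of your own. Each camera call takes 0.05 s, during which the arm holds its last target.

## Task

Lay the four press parts (the plain pale ring, the ball bearing, the brass bushing and the hexagon nut) out on the four round rubber pads of the layout plate in order of outside diameter: the widest on the pad next to the upright stop block, then each next smaller, the smallest at the other end. Set each part down on its flat face in the middle of its pad.

Things in the scene. Friction and masses are not known exactly. Their poses are not given: they have to be found in the camera images.
- die_ring_center (a point): plain pale metal ring lying flat, outside diameter 68 mm, 18 mm high, open in the middle; the point is its centre, half-way up (9 mm above what it rests on); z along its axis
- bearing_center (a point): ball bearing lying flat, outside diameter 52 mm, 15 mm high, dark seal between two metal rings; the point is its centre, half-way up (7.5 mm above what it rests on); z along its axis
- bushing_1_center (a point): brass bushing standing on end, a short tube of outside diameter 36 mm, 30 mm high; the point is its centre, half-way up (15 mm above what it rests on); z along its axis
- nut_1_center (a point): the only hexagon nut, lying flat, 24 mm across flats, 28 mm across corners, 13 mm high; the point is its centre, half-way up (6.5 mm above what it rests on); z along its axis, x square to one pair of flats (the other pairs at 60 and 120 degrees to it)
- pad_1_top (a point): flat round black rubber pad, diameter 78 mm, 3 mm thick, with a scribed circle and a centre dot, fixed on the aluminium layout plate (460 x 92 x 6 mm, flat on the table); the end pad on the plate's -y side (the right, seen from the robot); the point is the centre of its top face, 9 mm above the table; y along the row to the left, x across the row, z up; pads are about 92 mm apart; the plate, and with it the row, lies in a different place and turn at each start
- pad_2_top (a point): flat round black rubber pad, diameter 78 mm, 3 mm thick, with a scribed circle and a centre dot, fixed on the aluminium layout plate (460 x 92 x 6 mm, flat on the table); second from the right, seen from the robot; the point is the centre of its top face, 9 mm above the table; y along the row to the left, x across the row, z up; pads are about 92 mm apart; the plate, and with it the row, lies in a different place and turn at each start
- pad_3_top (a point): flat round black rubber pad, diameter 78 mm, 3 mm thick, with a scribed circle and a centre dot, fixed on the aluminium layout plate (460 x 92 x 6 mm, flat on the table); third from the right, seen from the robot; the point is the centre of its top face, 9 mm above the table; y along the row to the left, x across the row, z up; pads are about 92 mm apart; the plate, and with it the row, lies in a different place and turn at each start
- pad_4_top (a point): flat round black rubber pad, diameter 78 mm, 3 mm thick, with a scribed circle and a centre dot, fixed on the aluminium layout plate (460 x 92 x 6 mm, flat on the table); the end pad on the left, seen from the robot; the point is the centre of its top face, 9 mm above the table; y along the row to the left, x across the row, z up; pads are about 92 mm apart; the plate, and with it the row, lies in a different place and turn at each start
- stop_top (a point): upright dark steel stop block, 84 mm (across the plate) x 16 mm x 30 mm high with two small screw heads on top, fixed at one end of the plate, either the left or the right end, about 80 mm beyond the middle of the end pad next to it (the other end has only a flat 2 mm clip); the point is the middle of its top face, 36 mm above the table
Mind the look-alikes: they are no part of the job. What is shaped like the part that bears bearing_center but green is not meant. What is shaped like the part that bears die_ring_center but orange is not meant.

How it is judged:
By the outcome, as a careful person would: the job done as asked, in the order asked, and still so for the second after the job is handed in, with the robot touching nothing.
It also fails if it takes over 102 s, if anything falls off the work surface, if the arm or the gripper's body presses on something with over 40 N, if the wrist force passes 120 N, or if a joint passes its speed limit or range.

## Working session

There is one attempt and no reset: what is moved stays moved. The work goes in short steps, Python scripts to look and compute and a tool call to move; the robot and the scene stay as the last step left them, time stands still between calls to the robot, and variables do not carry over. Pictures are saved under pics/ and viewed, and the job is handed in when it is done.

Besides the shell and the picture viewer there is one more tool, called after "Request:" as a command line: name --pt "numbers of a row" for each row, then --argument value for the rest. play_rows: Moves the arm, as the interface text tells. Its arguments: {"type":"object","properties":{"deltas":{"type":"array","items":{"type":"array","items":{"type":"number"}}}},"required":["deltas"]}

```bash
ls; mkdir -p pics; python3 - <<'E'
from bench import manip,get_image
import cv2,numpy as np
s=manip.state();print(s)
print(manip.tcp_to_grasp)
for n in ["scene","top","wrist"]:
    d=get_image(n);cv2.imwrite(f"pics/{n}0.png",cv2.resize(d["color"][:,:,::-1],(800,600),interpolation=cv2.INTER_CUBIC))
    print(n,{k:np.round(v,3).tolist() for k,v in d.items() if k!="color"})
E
```

```text
pics
{'t': 0.0, 'joints': array([-1.30688008,  0.46944557, -0.04859562,  1.53371544,  0.02411988,
        1.14099168, -0.08227838]), 'qvel': array([ 1.10092585e-03,  9.71897710e-04, -4.08239620e-04,  4.26538192e-04,
        5.00327977e-05, -4.02264704e-04,  1.98542291e-03]), 'tau': array([ 2.21430810e-04, -5.10309935e+01, -4.65708843e-02, -2.37720448e+01,
        1.06381989e-02,  7.49688334e-03,  3.03498879e-06]), 'position': array([0.19466241, 0.64570178, 0.23024953]), 'orientation': array([ 1.45854579e-01,  9.89305548e-01, -9.81849450e-04, -9.88521096e-05]), 'force': array([-0.86529726,  0.27240424,  0.09150776]), 'moment': array([ 0.04024494,  0.03209711, -0.00589965]), 'grip_width': 0.08529503836646292}
0.0187
scene {'mtx': [[424.315, 0.0, 257.442], [0.0, 424.315, 188.709], [0.0, 0.0, 1.0]], 'R': [[0.6, -0.8, 0.015], [-0.389, -0.308, -0.868], [0.7, 0.515, -0.496]], 't': [-0.37, 0.258, 0.819]}
top {'mtx': [[489.183, 0.0, 252.873], [0.0, 489.183, 191.975], [0.0, 0.0, 1.0]], 'R': [[-0.008, -1.0, -0.01], [-0.994, 0.009, -0.11], [0.11, 0.009, -0.994]], 't': [-0.029, 0.553, 1.374]}
wrist {'mtx': [[328.858, 0.0, 257.266], [0.0, 328.858, 189.699], [0.0, 0.0, 1.0]], 'hand_eye': [[0.001, -0.949, -0.315, 0.082], [1.0, 0.002, -0.0, -0.0], [0.001, -0.315, 0.949, -0.143], [0.0, 0.0, 0.0, 1.0]]}
```

View pics/top0.png

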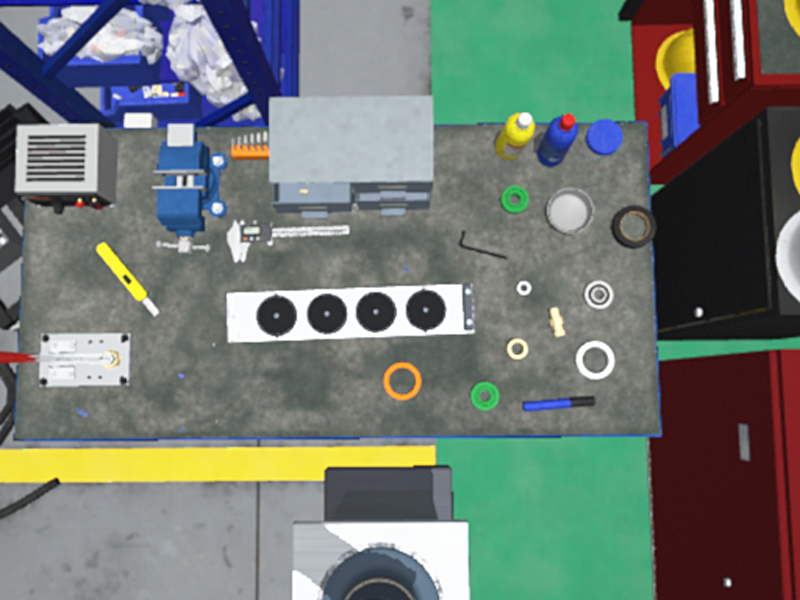

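View pics/scene0.png

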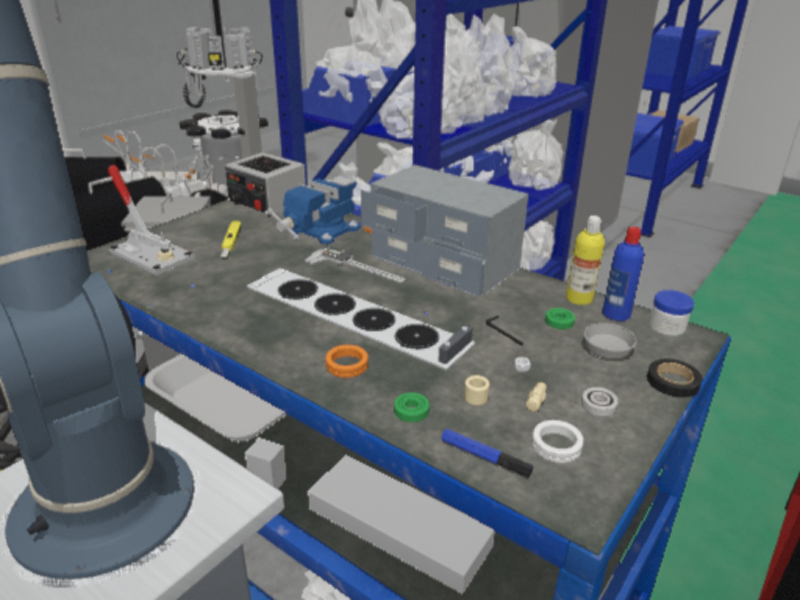

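View pics/wrist0.png

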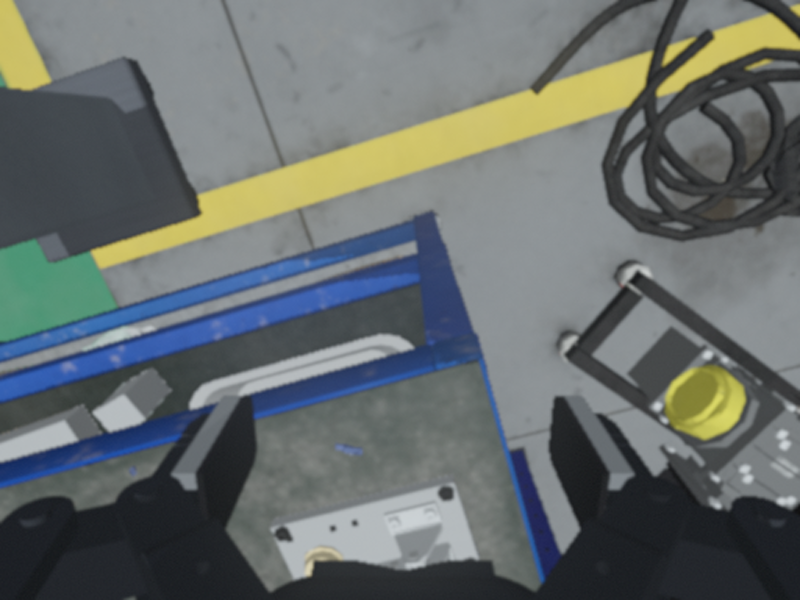

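```bash
cat > h.py <<'E'
from bench import manip,get_image
import cv2,numpy as np
from scipy.spatial.transform import Rotation as Ro
def ray(d,uv,pose=None):
    m=np.asarray(d["mtx"]);c=np.linalg.inv(m)@np.array([uv[0],uv[1],1.])
    if "hand_eye" in d:
        p,q=pose;R=Ro.from_quat(q).as_matrix();H=np.asarray(d["hand_eye"])
        return R@H[:3,3]+p, R@H[:3,:3]@c
    R=np.asarray(d["R"]);t=np.asarray(d["t"]);return -R.T@t, R.T@c
def onplane(d,uv,z,pose=None):
    o,v=ray(d,uv,pose);return o+v*(z-o[2])/v[2]
def proj(d,X,pose=None):
    X=np.asarray(X,float)
    if "hand_eye" in d:
        p,q=pose;R=Ro.from_quat(q).as_matrix();H=np.asarray(d["hand_eye"])
        c=H[:3,:3].T@(R.T@(X-p)-H[:3,3])
    else: c=np.asarray(d["R"])@X+np.asarray(d["t"])
    u=np.asarray(d["mtx"])@c;return u[:2]/u[2]
E
python3 - <<'E'
from h import *
d=get_image("top");im=d["color"]
for n,(u,v),z in [("ring",(595,360),.018),("bear",(598,294),.015),("bush",(517,349),.030),("nut",(523,288),.013),("p1",(426,309),.009),("p2",(376,311),.009),("p3",(326,313),.009),("p4",(276,315),.009),("stop",(469,308),.036)]:
    print(n,np.round(onplane(d,(u/1.5625,v/1.5625),z),4))
c=im[165:265,270:420];cv2.imwrite("pics/topc.png",cv2.resize(c[:,:,::-1],(800,533),interpolation=cv2.INTER_CUBIC))
c=im[170:225,135:310];cv2.imwrite("pics/topp.png",cv2.resize(c[:,:,::-1],(800,251),interpolation=cv2.INTER_CUBIC))
E
```

```text
ring [ 0.4404 -0.3989  0.018 ]
bear [ 0.5624 -0.4097  0.015 ]
bush [ 0.4612 -0.2549  0.03  ]
nut [ 0.5752 -0.2715  0.013 ]
p1 [ 0.538  -0.0908  0.009 ]
p2 [0.5351 0.0024 0.009 ]
p3 [0.5322 0.0956 0.009 ]
p4 [0.5293 0.1889 0.009 ]
stop [ 0.5365 -0.1684  0.036 ]
```

View pics/topc.png

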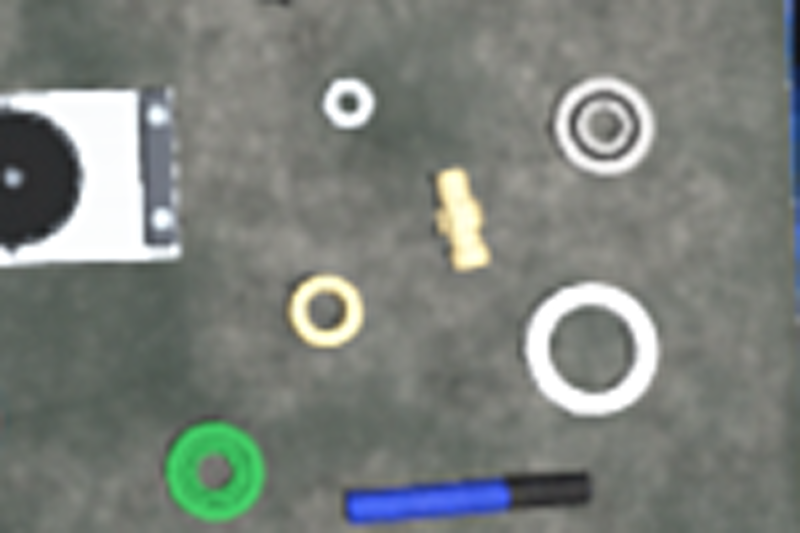

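View pics/topp.png

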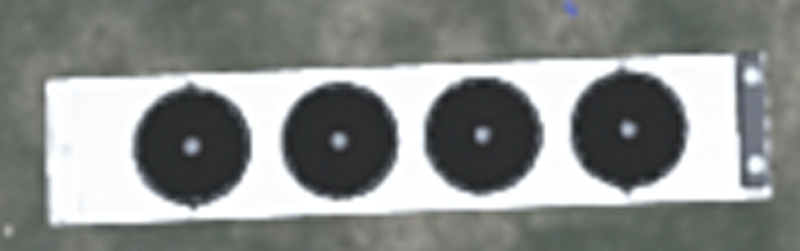

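```bash
python3 - <<'E'
from h import *
d=get_image("top");im=d["color"]
S=6
def crop(x0,y0,x1,y1):
    return cv2.resize(im[y0:y1,x0:x1],None,fx=S,fy=S,interpolation=cv2.INTER_CUBIC)
def comp(n,uv,r,z,fn):
    x0,y0=int(uv[0]-r),int(uv[1]-r);c=crop(x0,y0,x0+2*r,y0+2*r)
    m=fn(c.astype(int)).astype(np.uint8)*255
    cs,_=cv2.findContours(m,cv2.RETR_EXTERNAL,cv2.CHAIN_APPROX_NONE)
    k=max(cs,key=cv2.contourArea)
    (cx,cy),(a,b),_=cv2.fitEllipse(k)
    p=((cx+.5)/S-.5+x0,(cy+.5)/S-.5+y0);X=onplane(d,p,z)
    (rx,ry),rr=cv2.minEnclosingCircle(k)
    s=np.linalg.norm(onplane(d,(p[0]+1,p[1]),z)-X)
    print(n,np.round(p,2),np.round(X*1000,1),"dia mm",np.round([a/S*s*1e3,b/S*s*1e3],1)); return X
br=lambda t:(lambda c:c.max(2)>t)
comp("ring",(380.8,230.4),18,.018,br(170))
comp("bear",(382.7,188.2),14,.015,br(140))
comp("bush",(330.9,223.4),11,.030,br(150))
comp("nut",(334.7,184.3),9,.013,br(150))
P=[]
for i,u in enumerate([(272.6,197.8),(240.6,199),(208.6,200.3),(176.7,201.6)]):
    P.append(comp("pad%d"%(i+1),u,18,.009,lambda c:c.max(2)<120))
    P[-1]=comp("dot%d"%(i+1),u,4,.009,br(90))
P=np.array(P);print(np.linalg.norm(np.diff(P,axis=0),axis=1))
E
```

```text
ring [380.59 230.04] [ 441.4 -398.3   18. ] dia mm [70.5 71.8]
bear [383.1  188.15] [ 562.5 -410.8   15. ] dia mm [54.7 56. ]
bush [330.92 222.82] [ 462.7 -255.    30. ] dia mm [40.  40.4]
nut [334.9  183.88] [ 576.5 -272.    13. ] dia mm [27.7 27.8]
pad1 [272.04 197.95] [537.5 -89.    9. ] dia mm [71.7 72.9]
dot1 [271.96 197.83] [537.8 -88.8   9. ] dia mm [10.4 10.8]
pad2 [240.16 199.19] [534.7   3.8   9. ] dia mm [72.1 72.6]
dot2 [240.06 199.05] [535.1   4.1   9. ] dia mm [10.2 10.9]
pad3 [208.9  200.37] [532.1  94.8   9. ] dia mm [71.9 72.5]
dot3 [208.69 200.32] [532.2  95.5   9. ] dia mm [10.2 11.2]
pad4 [176.65 201.66] [529.2 188.9   9. ] dia mm [72.  73.3]
dot4 [176.46 201.58] [529.4 189.4   9. ] dia mm [10.5 11.2]
[0.09289659 0.09143876 0.09396816]
```

Request:
play_rows --pt "1 0 0 0 7.1" --pt "1 0 0 0 7.1" --pt "1 0 0 0 7.1" --pt "1 0 0 0 7.1" --pt "1 0 0 0 7.1" --pt "1 0 0 0 7.1" --pt "1 0 0 0 7.1" --pt "1 0 0 0 7.1" --pt "1 0 0 0 7.1" --pt "1 0 0 0 7.1"

```text
t: 1.08
position: [0.1946, 0.6462, 0.2312]
orientation: [0.695, 0.719, -0.0, 0.0]
force: [0.8, 0.5, -1.0]
grip_width: 0.0855
```

```bash
cat >> h.py <<'E'
def yaw(q):
    y=Ro.from_quat(q).as_matrix()[:,1];return np.degrees(np.arctan2(y[1],y[0]))
def togo(target):
    s=manip.state();R=Ro.from_quat(s["orientation"]).as_matrix()
    d=R.T@(np.asarray(target)-s["position"])*1000
    print("t",round(s["t"],2),"pos",np.round(s["position"],4),"yaw",round(yaw(s["orientation"]),2),"tool d mm",np.round(d,1),"w",round(s["grip_width"],4),"j",np.round(s["joints"],2));return d
E
python3 -c "
from h import *
togo([.50,.1,.23])
togo([.44,-.398,.23])"
```

```text
t 1.08 pos [0.1946 0.6462 0.2312] yaw 1.88 tool d mm [-555.9  287.2    1.2] w 0.0855 j [-1.49  0.47  0.22  1.55 -0.11  1.14 -1.22]
t 1.08 pos [0.1946 0.6462 0.2312] yaw 1.88 tool d mm [-1051.7   210.9     1.4] w 0.0855 j [-1.49  0.47  0.22  1.55 -0.11  1.14 -1.22]
```

Request:
play_rows --pt "1 -34 23 0 0" --pt "1 -34 23 0 0" --pt "1 -34 23 0 0" --pt "1 -34 23 0 0" --pt "1 -34 23 0 0" --pt "1 -34 23 0 0" --pt "1 -34 23 0 0" --pt "1 -34 23 0 0" --pt "1 -34 23 0 0" --pt "1 -34 23 0 0"

```text
t: 1.92
position: [0.4386, 0.3137, 0.2315]
orientation: [0.693, 0.721, 0.0, -0.0]
force: [0.5, -0.7, 0.2]
grip_width: 0.0856
```

```bash

python3 -c "
from h import *
togo([.53,.1,.23])
togo([.44,-.398,.23])"
```

```text
t 1.92 pos [0.4386 0.3137 0.2315] yaw 2.24 tool d mm [-217.1   83.     1.4] w 0.0856 j [-1.    0.25  0.37  1.87 -0.1   1.03 -0.55]
t 1.92 pos [0.4386 0.3137 0.2315] yaw 2.24 tool d mm [-711.2  -26.4    1.1] w 0.0856 j [-1.    0.25  0.37  1.87 -0.1   1.03 -0.55]
```

Request:
play_rows --pt "1 -38 13 0 0" --pt "1 -38 13 0 0" --pt "1 -38 13 0 0" --pt "1 -38 13 0 0" --pt "1 -38 13 0 0" --pt "1 -38 13 0 0" --pt "1 -38 0 0 0" --pt "1 -38 0 0 0" --pt "1 -30 0 0 0" --pt "1 0 0 0 0"

```text
t: 2.75
position: [0.5283, -0.0233, 0.2319]
orientation: [0.697, 0.717, -0.001, 0.001]
force: [-0.5, -1.2, 0.1]
grip_width: 0.0856
```

```bash

cat >> h.py <<'E'
def look(name):
    s=manip.state();d=get_image("wrist");pose=(s["position"],s["orientation"])
    cv2.imwrite(f"pics/{name}.png",cv2.resize(d["color"][:,:,::-1],(800,600),interpolation=cv2.INTER_CUBIC))
    np.savez(f"pics/{name}.npz",color=d["color"],mtx=d["mtx"],hand_eye=d["hand_eye"],p=pose[0],q=pose[1])
    return d,pose
def load(name):
    z=np.load(f"pics/{name}.npz");return {k:z[k] for k in("color","mtx","hand_eye")},(z["p"],z["q"])
S=4
def comp(d,pose,n,uv,r,z,fn,show=True):
    x0,y0=max(0,int(uv[0]-r)),max(0,int(uv[1]-r));c=cv2.resize(d["color"][y0:y0+2*r,x0:x0+2*r],None,fx=S,fy=S,interpolation=cv2.INTER_CUBIC)
    m=fn(c.astype(int)).astype(np.uint8)*255
    cs,_=cv2.findContours(m,cv2.RETR_EXTERNAL,cv2.CHAIN_APPROX_NONE)
    k=max(cs,key=cv2.contourArea)
    (cx,cy),(a,b),_=cv2.fitEllipse(k)
    p=((cx+.5)/S-.5+x0,(cy+.5)/S-.5+y0)
    # map contour to plane and fit there
    pts=np.array([onplane(d,((q[0]+.5)/S-.5+x0,(q[1]+.5)/S-.5+y0),z,pose)[:2] for q in k[:,0,:]])*1000
    (ex,ey),(ea,eb),_=cv2.fitEllipse(pts.astype(np.float32))
    if show: print(n,"px",np.round(p,1),"XY mm",round(ex,1),round(ey,1),"dia",round(ea,1),round(eb,1))
    return np.array([ex,ey]),pts
E
python3 -c "
from h import *
togo([.44,-.398,.23])
look('w1')"
```

```text
t 2.75 pos [ 0.5283 -0.0233  0.2319] yaw 1.57 tool d mm [-372.1  -98.6    3. ] w 0.0856 j [-0.5   0.25  0.56  1.9  -0.15  1.03  0.15]
```

View pics/w1.png

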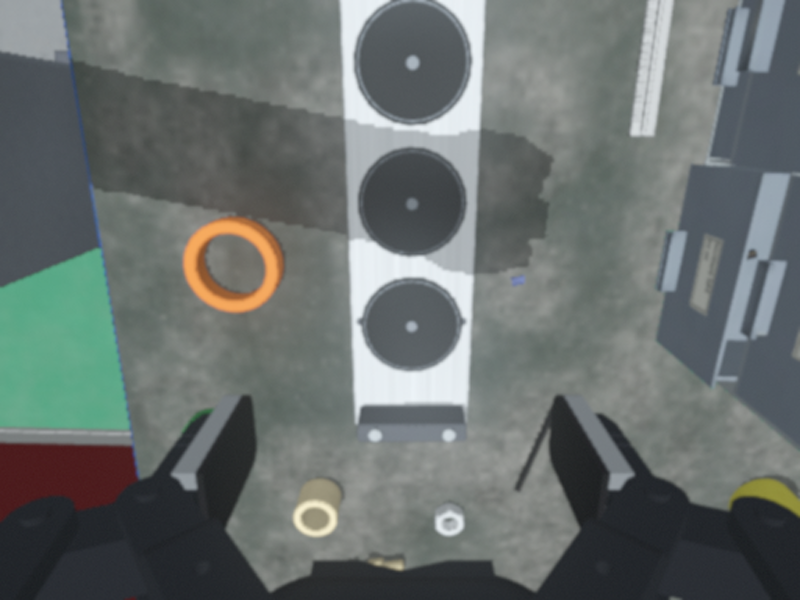

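```bash

python3 -c "
from h import *
d,p=load('w1')
b=lambda t:(lambda c:c.max(2)>t)
for n,u in [('d3',(412,62)),('d2',(412,203)),('d1',(411,326))]:
    comp(d,p,n,np.array(u)/1.5625,8,.009,b(110))
    comp(d,p,n+'pad',np.array(u)/1.5625,42,.009,lambda c:c.max(2)<100)
comp(d,p,'bush',np.array((315,520))/1.5625,14,.03,b(190))
comp(d,p,'nut',np.array((449,520))/1.5625,12,.013,b(140))
"
```

```text
d3 px [263.6  39.7] XY mm 530.5 96.4 dia 9.6 9.8
d3pad px [263.6  41.6] XY mm 530.5 93.8 dia 60.9 69.4
d2 px [263.3 130.1] XY mm 533.3 5.0 dia 7.3 7.6
d2pad px [263.3 128.5] XY mm 533.3 5.7 dia 71.2 74.4
d1 px [263.  208.6] XY mm 536.2 -88.4 dia 10.5 11.0
d1pad px [262.3 204.5] XY mm 535.2 -84.0 dia 56.0 67.8
bush px [201.3 331.2] XY mm 461.6 -253.3 dia 35.6 37.1
nut px [287. 333.] XY mm 575.1 -268.1 dia 27.1 35.2
```

Request:
play_rows --pt "1 -39 -11 0 0" --pt "1 -39 -11 0 0" --pt "1 -39 -11 0 0" --pt "1 -39 -11 0 0" --pt "1 -39 -11 0 0" --pt "1 -39 -11 5 0" --pt "1 -39 -11 5 0" --pt "1 -39 -10 10 0" --pt "1 -39 -8 20 0" --pt "1 -15 -2 20 0"

```text
t: 3.63
position: [0.4453, -0.3872, 0.173]
orientation: [0.695, 0.719, -0.001, 0.002]
force: [0.2, -0.4, 0.2]
grip_width: 0.0854
```

Request:
play_rows --pt "1 0 0 0 0" --pt "1 0 0 0 0" --pt "1 0 0 0 0" --pt "1 0 0 0 0" --pt "1 0 0 0 0" --pt "1 0 0 0 0" --pt "1 0 0 0 0" --pt "1 0 0 0 0" --pt "1 0 0 0 0" --pt "1 0 0 0 0"

```text
t: 4.47
position: [0.4465, -0.3821, 0.1726]
orientation: [0.693, 0.721, 0.0, 0.0]
force: [0.9, 0.1, -0.8]
grip_width: 0.0852
```

```bash

python3 -c "
from h import *
togo([.441,-.398,.1])
look('w2')"
```

```text
t 4.47 pos [ 0.4465 -0.3821  0.1726] yaw 2.23 tool d mm [-15.7  -6.1  72.6] w 0.0852 j [ 0.15  0.44  0.66  1.84 -0.32  0.97  0.98]
```

View pics/w2.png

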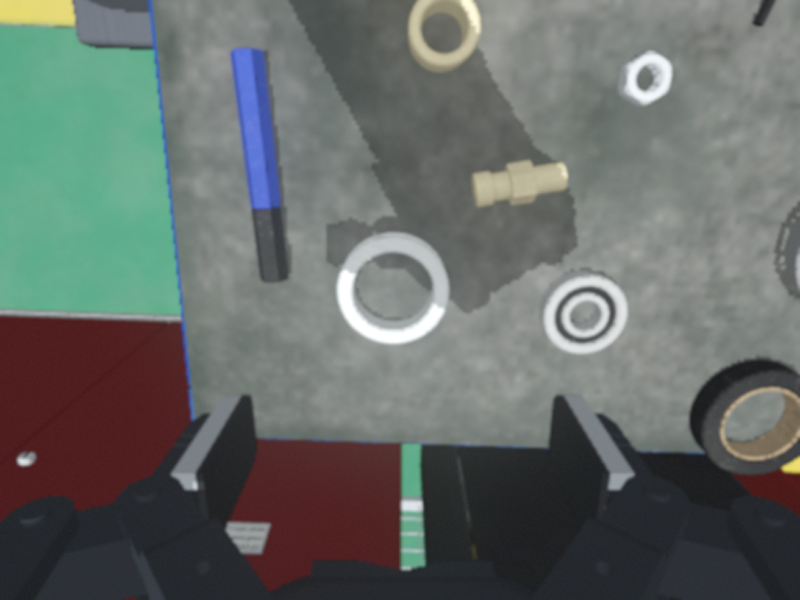

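```bash

python3 -c "
from h import *
d,p=load('w2')
b=lambda t:(lambda c:c.max(2)>t)
f=lambda a,b_:np.array((a,b_))/1.5625
comp(d,p,'ring',f(392,288),42,.018,b(165))
comp(d,p,'bear',f(585,313),32,.015,b(150))
comp(d,p,'bush',f(443,32),22,.03,b(175))
for t in (135,150,165):
  c,pts=comp(d,p,'nut',f(647,78),22,.013,b(t))
c=d['color'][25:75,385:445];cv2.imwrite('pics/nutc.png',cv2.resize(c[:,:,::-1],None,fx=10,fy=10,interpolation=cv2.INTER_CUBIC))
print(np.round(proj(d,[.5764,-.2715,.013],p)*1.5625))
"
```

```text
ring px [250.9 185. ] XY mm 440.0 -396.9 dia 68.4 71.4
bear px [375.4 201.7] XY mm 562.0 -409.4 dia 53.0 57.9
bush px [283.9  17.4] XY mm 461.1 -253.9 dia 30.8 32.1
nut px [414.2  49.2] XY mm 574.4 -270.7 dia 26.7 32.4
nut px [414.1  49.4] XY mm 574.3 -270.9 dia 26.4 27.4
nut px [414.4  49.3] XY mm 574.6 -270.8 dia 25.8 26.3
[651.  79.]
```

View pics/nutc.png

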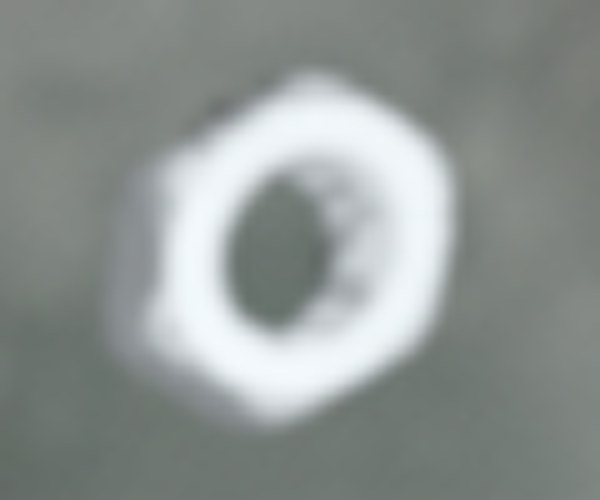

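Request:
play_rows --pt "1 -14.7 -7 20 0" --pt "1 0 0 30 -7" --pt "1 0 0 30 -7" --pt "1 0 0 20 0" --pt "1 0 0 10 0" --pt "1 0 0 0 0" --pt "1 0 0 0 0" --pt "1 0 0 0 0" --pt "1 0 0 0 0" --pt "1 0 0 0 0"

```text
t: 5.35
position: [0.4408, -0.3977, 0.0639]
orientation: [0.6, 0.8, 0.0, 0.001]
force: [0.2, 0.4, 0.5]
grip_width: 0.0853
```

```bash

python3 -c "
from h import *
togo([.440,-.397,.003])
look('w3')"
```

```text
t 5.35 pos [ 0.4408 -0.3977  0.0639] yaw 16.23 tool d mm [ 1.  -0.7 60.9] w 0.0853 j [ 0.29  0.57  0.51  1.9  -0.4   0.76  1.3 ]
```

View pics/w3.png

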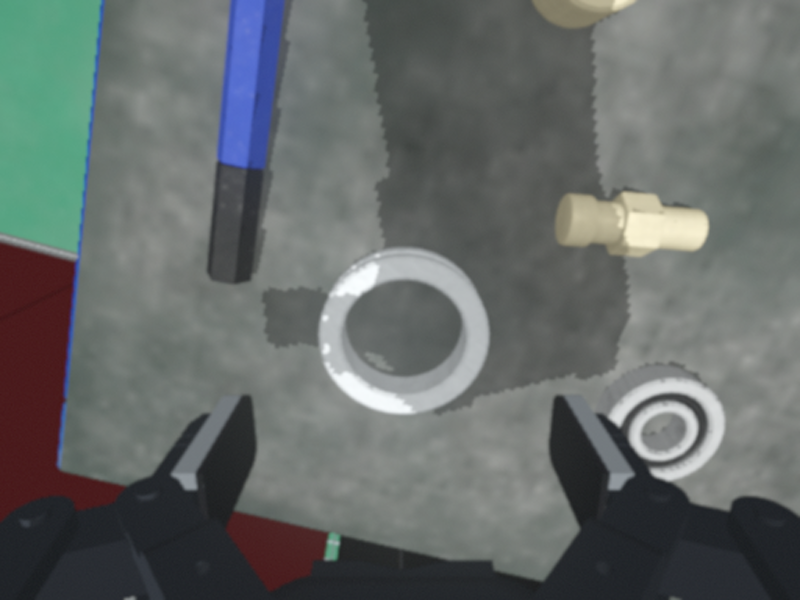

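Request:
play_rows --pt "1 0.5 -0.7 15 0" --pt "1 0 0 15 0" --pt "1 0 0 15 0" --pt "1 0 0 10 0" --pt "1 0 0 6 0" --pt "1 0 0 0 0" --pt "-1 0 0 0 0" --pt "-1 0 0 0 0" --pt "-1 0 0 0 0" --pt "-1 0 0 0 0"

```text
t: 6.23
position: [0.4397, -0.3975, 0.0033]
orientation: [0.6, 0.8, 0.0, 0.001]
force: [-1.3, 1.5, 5.2]
grip_width: 0.0636
```

Request:
play_rows --pt "-1 0 0 0 0" --pt "-1 0 0 0 0" --pt "-1 0 0 0 0" --pt "-1 0 0 0 0" --pt "-1 0 0 -5 0" --pt "-1 0 0 -10 0" --pt "-1 0 0 -20 0" --pt "-1 0 0 -30 0" --pt "-1 0 0 -25 0" --pt "-1 0 0 -10 0"

```text
t: 7.07
position: [0.4406, -0.3986, 0.1058]
orientation: [0.6, 0.8, -0.0, 0.003]
force: [1.1, -0.5, -1.9]
grip_width: 0.064
```

```bash

python3 -c "
from h import *
togo([.5365,-.0885,.1])
look('w4')"
```

```text
t 7.07 pos [ 0.4406 -0.3986  0.1058] yaw 16.2 tool d mm [271.1 178.6   5.1] w 0.064 j [ 0.26  0.52  0.55  1.88 -0.36  0.83  1.27]
```

View pics/w4.png

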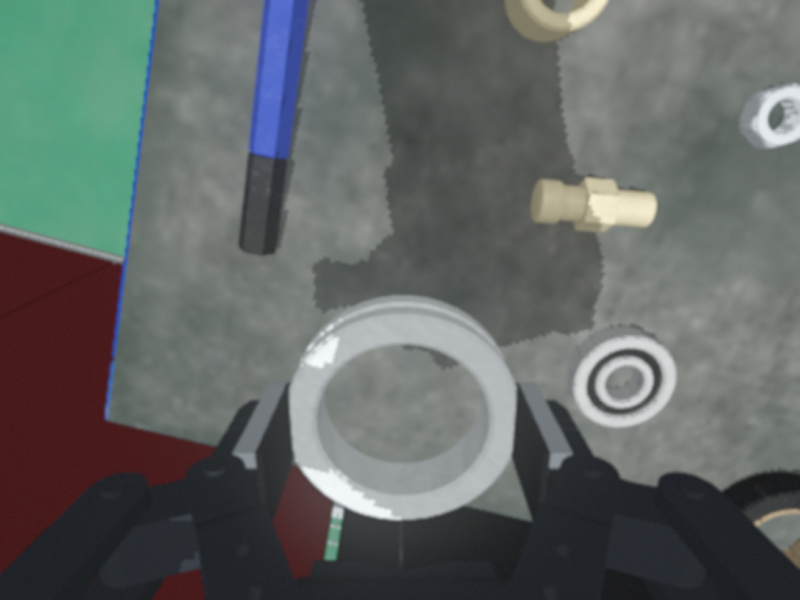

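```bash
cat >> h.py <<'E'
def overlay(name,out,circles,crop=None):
    # circles: (cx,cy,cz,r) in tool frame m
    d,p=load(name);im=cv2.resize(d["color"][:,:,::-1],(800,600),interpolation=cv2.INTER_CUBIC)
    H=d["hand_eye"]
    for cx,cy,cz,r in circles:
        th=np.linspace(0,2*np.pi,120);T=np.stack([cx+r*np.cos(th),cy+r*np.sin(th),cz+0*th],1)
        c=(T-H[:3,3])@H[:3,:3];u=c@d["mtx"].T;u=u[:,:2]/u[:,2:]
        cv2.polylines(im,[np.round(((u+.5)*1.5625-.5)*8).astype(np.int32)],True,(0,0,255),1,cv2.LINE_AA,3)
    if crop: x0,y0,x1,y1=crop; im=cv2.resize(im[y0:y1,x0:x1],None,fx=2,fy=2,interpolation=cv2.INTER_CUBIC)
    cv2.imwrite(f"pics/{out}.png",im)
E
python3 -c "
from h import *
overlay('w4','w4o',[(0,0,-.0147,.034),(0,0,.0033,.034)],(230,270,580,550))"
```

```text
(no output)
```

View pics/w4o.png

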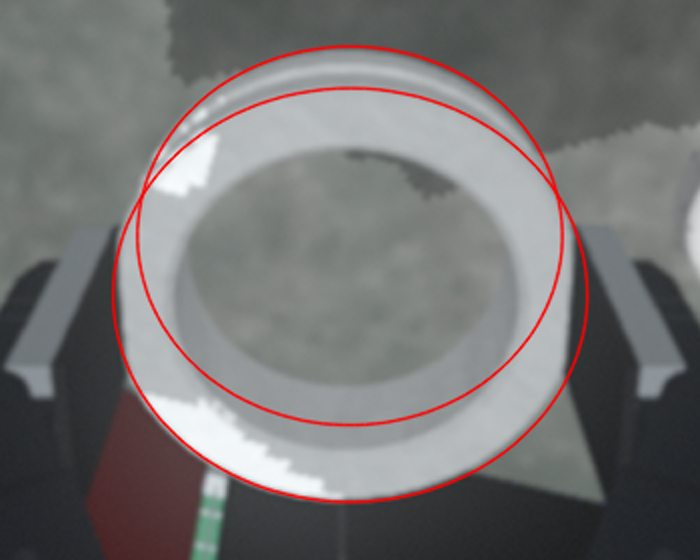

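Request:
play_rows --pt "-1 0 0 0 7" --pt "-1 0 0 0 7" --pt "-1 30 10 0 0" --pt "-1 38 14 0 0" --pt "-1 38 14 0 0" --pt "-1 38 14 0 0" --pt "-1 38 14 0 0" --pt "-1 38 14 0 0" --pt "-1 38 14 0 0" --pt "-1 30 10 0 0"

```text
t: 7.95
position: [0.5322, -0.1009, 0.1006]
orientation: [0.692, 0.722, 0.0, -0.001]
force: [0.3, -0.2, -1.9]
grip_width: 0.0636
```

Request:
play_rows --pt "-1 10 3 0 0" --pt "-1 0 0 0 0" --pt "-1 0 0 0 0" --pt "-1 0 0 0 0" --pt "-1 0 0 0 0" --pt "-1 0 0 0 0" --pt "-1 0 0 0 0" --pt "-1 0 0 0 0" --pt "-1 0 0 0 0" --pt "-1 0 0 0 0"

```text
t: 8.78
position: [0.5345, -0.0951, 0.1016]
orientation: [0.693, 0.721, 0.0, -0.0]
force: [0.8, -0.3, -1.2]
grip_width: 0.0637
```

```bash

python3 -c "
from h import *
togo([.537,-.0886,.0128])
look('w5')
d,p=load('w5')
print(proj(d,[.537,-.0886,.009],p)*1.5625)"
```

```text
t 8.78 pos [ 0.5345 -0.0951  0.1016] yaw 2.2 tool d mm [ 6.4  2.8 88.8] w 0.0637 j [-0.37  0.46  0.61  2.   -0.37  0.79  0.5 ]
[409.60998103 289.23004623]
```

View pics/w5.png

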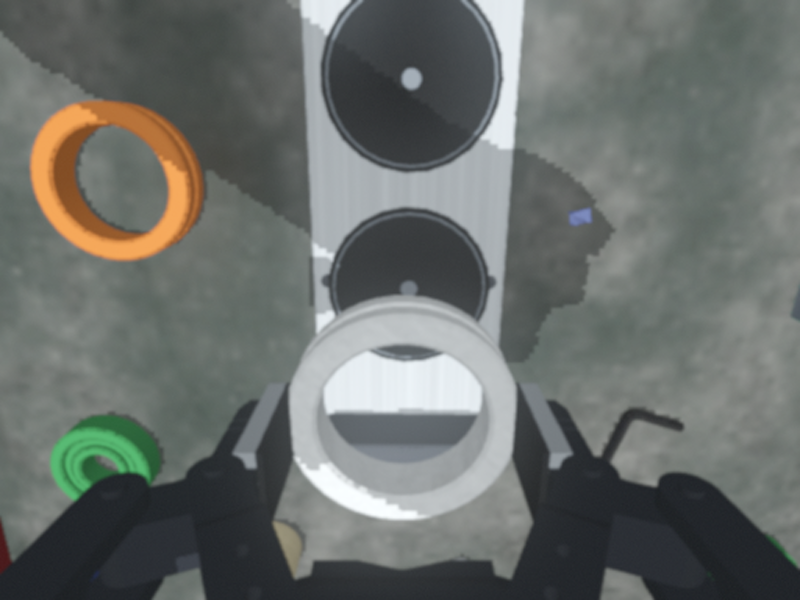

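```bash

python3 -c "
from h import *
d,p=load('w5')
b=lambda t:(lambda c:c.max(2)>t)
f=lambda a,b_:np.array((a,b_))/1.5625
comp(d,p,'d1',f(408,287),6,.009,b(80))
comp(d,p,'d2',f(412,78),9,.009,b(110))
"
```

```text
d1 px [260.8 184.1] XY mm 536.0 -87.9 dia 8.2 9.7
d2 px [263.   49.9] XY mm 533.4 5.2 dia 8.7 8.9
```

Request:
play_rows --pt "-1 6.8 2.4 20 0" --pt "-1 0 0 25 0" --pt "-1 0 0 20 0" --pt "-1 0 0 10 0" --pt "-1 0 0 8 0" --pt "-1 0 0 4 0" --pt "-1 0 0 0 0" --pt "-1 0 0 0 0" --pt "-1 0 0 0 0" --pt "-1 0 0 0 0"

```text
t: 9.67
position: [0.5374, -0.0881, 0.0154]
orientation: [0.693, 0.721, 0.001, 0.001]
force: [0.0, -0.4, -0.3]
grip_width: 0.0639
```

```bash

python3 -c "
from h import *
togo([.5366,-.0882,.0125])
look('w6')"
```

```text
t 9.67 pos [ 0.5374 -0.0881  0.0154] yaw 2.22 tool d mm [-0.  -0.8  2.9] w 0.0639 j [-0.3   0.6   0.51  2.04 -0.49  0.62  0.58]
```

View pics/w6.png

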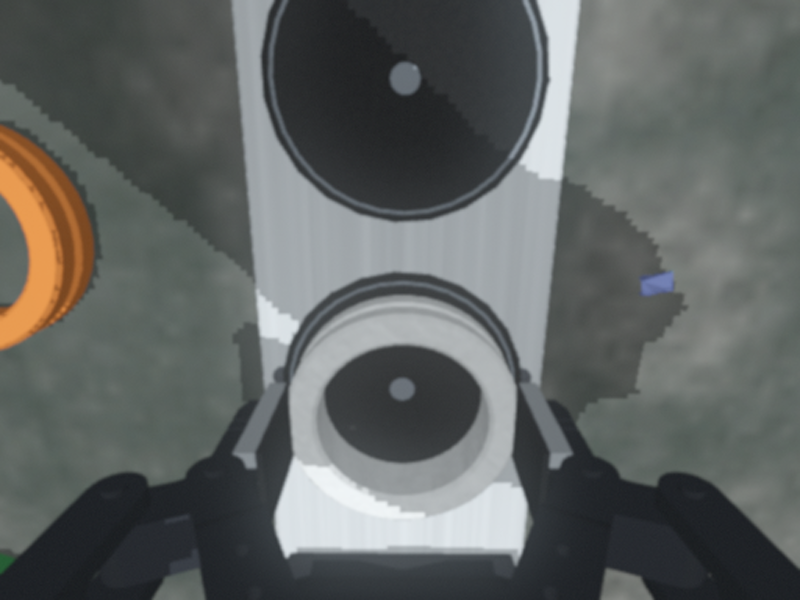

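Request:
play_rows --pt "-1 0 -0.6 2.7 0" --pt "-1 0 0 0 0" --pt "-1 0 0 0 0" --pt "1 0 0 0 0" --pt "1 0 0 0 0" --pt "1 0 0 0 0" --pt "1 0 0 0 0" --pt "1 0 0 -10 0" --pt "1 0 0 -30 0" --pt "1 0 0 -30 0"

```text
t: 10.55
position: [0.5349, -0.0881, 0.0822]
orientation: [0.693, 0.721, -0.001, -0.001]
force: [0.5, 0.0, 0.3]
grip_width: 0.0853
```

Request:
play_rows --pt "1 0 0 -30 0" --pt "1 0 0 -10 0" --pt "1 0 0 0 0" --pt "1 0 0 0 0" --pt "1 0 0 0 0" --pt "1 0 0 0 0" --pt "1 0 0 0 0" --pt "1 0 0 0 0" --pt "1 0 0 0 0" --pt "1 0 0 0 0"

```text
t: 11.38
position: [0.5359, -0.0881, 0.1215]
orientation: [0.693, 0.721, -0.0, -0.0]
force: [0.0, -0.7, -0.3]
grip_width: 0.0855
```

```bash

python3 -c "
from h import *
togo([.562,-.4095,.1])
look('w7')"
```

```text
t 11.38 pos [ 0.5359 -0.0881  0.1215] yaw 2.22 tool d mm [-322.1   13.6   21.5] w 0.0855 j [-0.41  0.44  0.64  1.99 -0.35  0.83  0.46]
```

View pics/w7.png

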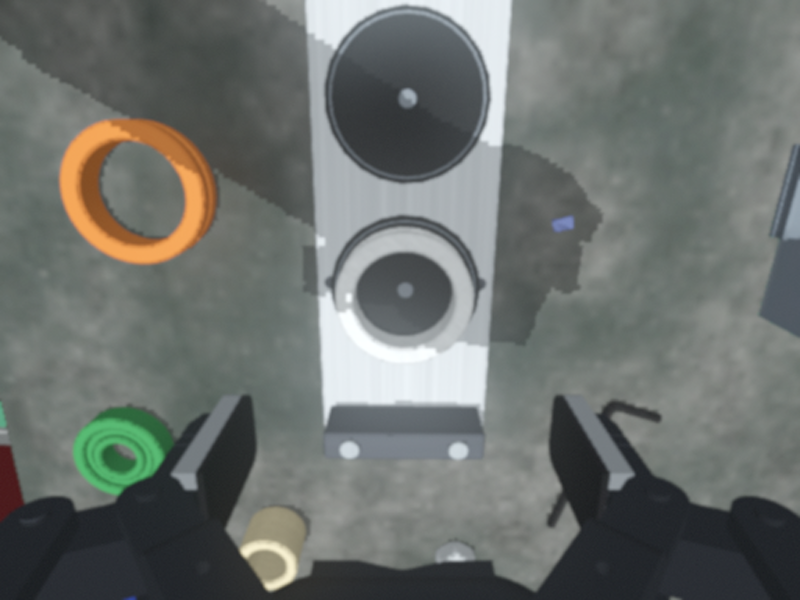

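```bash
cat >> h.py <<'E'
def wover(name,out,circles,crop):
    d,p=load(name);im=cv2.resize(d["color"][:,:,::-1],(800,600),interpolation=cv2.INTER_CUBIC)
    for x,y,z,r in circles:
        u=np.array([proj(d,[x+r*np.cos(t),y+r*np.sin(t),z],p) for t in np.linspace(0,2*np.pi,120)])
        cv2.polylines(im,[np.round(((u+.5)*1.5625-.5)*8).astype(np.int32)],True,(0,0,255),1,cv2.LINE_AA,3)
    x0,y0,x1,y1=crop; im=cv2.resize(im[y0:y1,x0:x1],None,fx=3,fy=3,interpolation=cv2.INTER_CUBIC)
    cv2.imwrite(f"pics/{out}.png",im)
E
python3 -c "
from h import *
d,p=load('w7')
b=lambda t:(lambda c:c.max(2)>t)
c,_=comp(d,p,'d1',np.array((405,290))/1.5625,6,.009,b(80))
x,y=c/1000
wover('w7','w7o',[(x,y,.027,.034),(x,y,.009,.034),(x,y,.009,.039)],(310,200,510,380))"
```

```text
d1 px [258.3 184.9] XY mm 535.7 -87.9 dia 10.8 11.7
```

View pics/w7o.png

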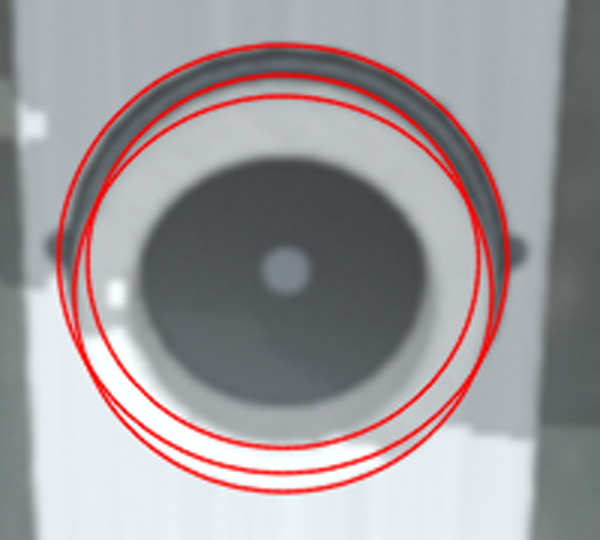

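Request:
play_rows --pt "1 -30 1 0 0" --pt "1 -38 2 0 0" --pt "1 -38 2 0 0" --pt "1 -38 2 0 0" --pt "1 -38 2 0 0" --pt "1 -38 2 0 0" --pt "1 -38 2 0 0" --pt "1 -38 2 0 0" --pt "1 -30 1 0 0" --pt "1 0 0 0 0"

```text
t: 12.27
position: [0.562, -0.4218, 0.1222]
orientation: [0.696, 0.718, -0.003, 0.002]
force: [-0.9, -0.4, 0.9]
grip_width: 0.0856
```

Request:
play_rows --pt "1 0 0 0 0" --pt "1 0 0 0 0" --pt "1 0 0 0 0" --pt "1 0 0 0 0" --pt "1 0 0 0 0" --pt "1 0 0 0 0" --pt "1 0 0 0 0" --pt "1 0 0 0 0" --pt "1 0 0 0 0" --pt "1 0 0 0 0"

```text
t: 13.1
position: [0.5647, -0.4132, 0.1219]
orientation: [0.693, 0.721, 0.0, 0.0]
force: [0.9, 0.1, -0.4]
grip_width: 0.0855
```

```bash

python3 -c "
from h import *
togo([.562,-.4095,.1])
d,p=look('w8');print(proj(d,[.562,-.4095,.015],p)*1.5625)"
```

```text
t 13.1 pos [ 0.5647 -0.4132  0.1219] yaw 2.22 tool d mm [ 3.8 -2.6 21.9] w 0.0855 j [ 0.18  0.67  0.6   1.6  -0.43  1.01  0.96]
[398.68945136 285.65904486]
```

View pics/w8.png

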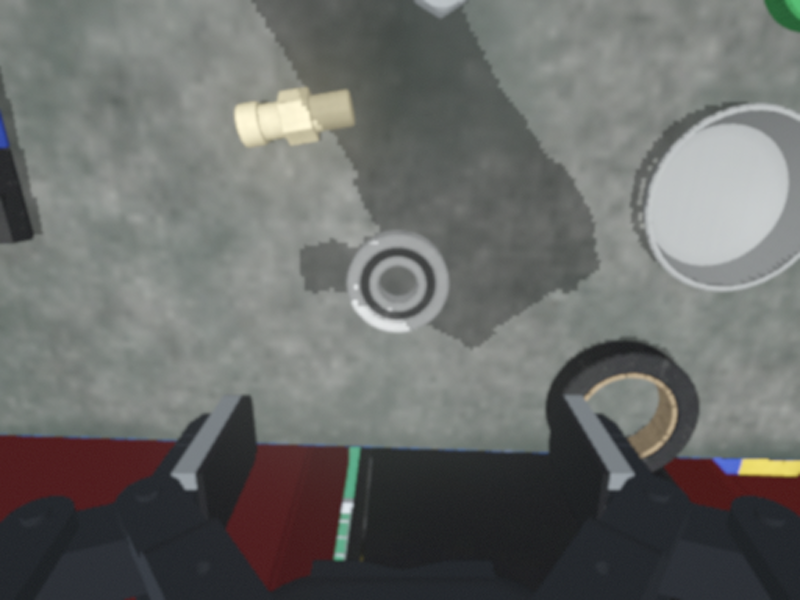

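Request:
play_rows --pt "1 3.8 -2.6 20 0" --pt "1 0 0 30 0" --pt "1 0 0 30 0" --pt "1 0 0 20 0" --pt "1 0 0 10 0" --pt "1 0 0 5 0" --pt "1 0 0 0 0" --pt "1 0 0 0 0" --pt "1 0 0 0 0" --pt "1 0 0 0 0"

```text
t: 13.98
position: [0.5627, -0.4102, 0.0084]
orientation: [0.693, 0.721, 0.0, 0.001]
force: [-0.6, -0.4, -0.1]
grip_width: 0.0853
```

```bash

python3 -c "
from h import *
togo([.562,-.4095,.0025])"
```

```text
t 13.98 pos [ 0.5627 -0.4102  0.0084] yaw 2.22 tool d mm [ 0.7 -0.7  5.9] w 0.0853 j [ 0.22  0.79  0.53  1.67 -0.51  0.82  1.02]
```

Request:
play_rows --pt "1 0.7 -0.7 5.9 0" --pt "1 0 0 0 0" --pt "-1 0 0 0 0" --pt "-1 0 0 0 0" --pt "-1 0 0 0 0" --pt "-1 0 0 0 0" --pt "-1 0 0 0 0" --pt "-1 0 0 0 0" --pt "-1 0 0 0 0" --pt "-1 0 0 0 0"

```text
t: 14.82
position: [0.5615, -0.4093, 0.0016]
orientation: [0.693, 0.721, 0.0, 0.001]
force: [-1.0, -0.4, 4.8]
grip_width: 0.0493
```

Request:
play_rows --pt "-1 0 0 0 0" --pt "-1 0 0 -5 0" --pt "-1 0 0 -15 0" --pt "-1 0 0 -30 0" --pt "-1 0 0 -30 0" --pt "-1 0 0 -20 0" --pt "-1 0 0 0 0" --pt "-1 0 0 0 0" --pt "-1 0 0 0 0" --pt "-1 0 0 0 0"

```text
t: 15.65
position: [0.5605, -0.4077, 0.0993]
orientation: [0.693, 0.721, -0.0, -0.002]
force: [-0.2, -0.4, -1.3]
grip_width: 0.0495
```

```bash

python3 -c "
from h import *
togo([.5335,.005,.1])
look('w9')
overlay('w9','w9o',[(0,0,-.0125,.026),(0,0,.0025,.026)],(230,270,580,550))"
```

```text
t 15.65 pos [ 0.5605 -0.4077  0.0993] yaw 2.23 tool d mm [ 4.134e+02 -1.090e+01  2.000e-01] w 0.0495 j [ 0.18  0.69  0.59  1.63 -0.44  0.97  0.97]
```

View pics/w9o.png

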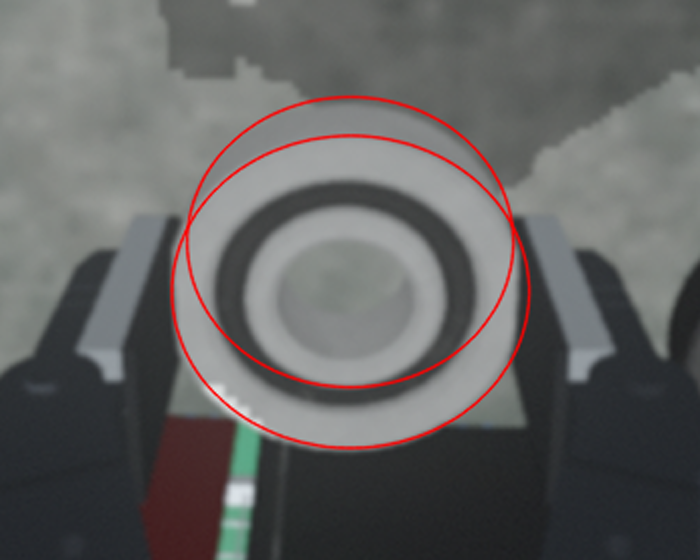

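Request:
play_rows --pt "-1 30 -1 0 0" --pt "-1 40 -1 0 0" --pt "-1 40 -1 0 0" --pt "-1 40 -1 0 0" --pt "-1 40 -1 0 0" --pt "-1 40 -1 0 0" --pt "-1 40 -1 0 0" --pt "-1 40 -1 0 0" --pt "-1 40 -1 0 0" --pt "-1 40 -1 0 0"

```text
t: 16.53
position: [0.535, -0.0176, 0.1002]
orientation: [0.693, 0.721, -0.001, -0.001]
force: [0.6, 0.8, -1.0]
grip_width: 0.0491
```

Request:
play_rows --pt "-1 24 0 0 0" --pt "-1 0 0 0 0" --pt "-1 0 0 0 0" --pt "-1 0 0 0 0" --pt "-1 0 0 0 0" --pt "-1 0 0 0 0" --pt "-1 0 0 0 0" --pt "-1 0 0 0 0" --pt "-1 0 0 0 0" --pt "-1 0 0 0 0"

```text
t: 17.37
position: [0.5352, 0.0042, 0.101]
orientation: [0.693, 0.721, 0.0, -0.0]
force: [0.0, -0.0, -0.6]
grip_width: 0.0494
```

```bash

python3 -c "
from h import *
togo([.534,.005,.012])
look('w10')"
```

```text
t 17.37 pos [0.5352 0.0042 0.101 ] yaw 2.19 tool d mm [ 0.9 -1.2 89. ] w 0.0494 j [-0.58  0.46  0.63  2.02 -0.38  0.78  0.32]
```

View pics/w10.png

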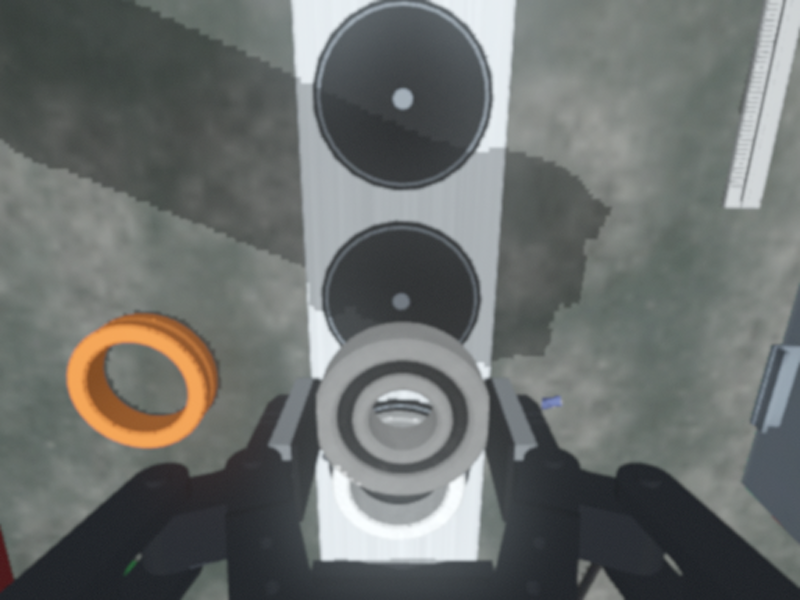

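```bash

python3 -c "
from h import *
d,p=load('w10')
b=lambda t:(lambda c:c.max(2)>t)
f=lambda a,b_:np.array((a,b_))/1.5625
comp(d,p,'d2',f(400,301),7,.009,b(90))
comp(d,p,'d3',f(402,98),9,.009,b(110))
"
```

```text
d2 px [256.2 192.5] XY mm 533.5 4.9 dia 8.2 8.3
d3 px [257.4  62.8] XY mm 530.7 96.4 dia 8.7 8.9
```

Request:
play_rows --pt "-1 0.9 -1.2 20 0" --pt "-1 0 0 25 0" --pt "-1 0 0 20 0" --pt "-1 0 0 10 0" --pt "-1 0 0 8 0" --pt "-1 0 0 2 0" --pt "-1 0 0 0 0" --pt "-1 0 0 0 0" --pt "-1 0 0 0 0" --pt "-1 0 0 0 0"

```text
t: 18.25
position: [0.5346, 0.0054, 0.0168]
orientation: [0.693, 0.721, 0.001, 0.0]
force: [0.3, -0.3, -0.8]
grip_width: 0.0491
```

```bash

python3 -c "
from h import *
togo([.534,.005,.0112])"
```

```text
t 18.25 pos [0.5346 0.0054 0.0168] yaw 2.23 tool d mm [-0.4 -0.6  5.6] w 0.0491 j [-0.49  0.59  0.53  2.06 -0.5   0.62  0.42]
```

Request:
play_rows --pt "-1 -0.3 -0.4 3 0" --pt "-1 0 0 2.3 0" --pt "-1 0 0 0 0" --pt "-1 0 0 0 0" --pt "1 0 0 0 0" --pt "1 0 0 0 0" --pt "1 0 0 0 0" --pt "1 0 0 0 0" --pt "1 0 0 0 0" --pt "1 0 0 -10 0"

```text
t: 19.08
position: [0.5323, 0.005, 0.0197]
orientation: [0.693, 0.721, -0.001, -0.001]
force: [-0.7, -1.4, -0.2]
grip_width: 0.0855
```

Request:
play_rows --pt "1 0 0 -30 0" --pt "1 0 0 -40 0" --pt "1 0 0 -30 0" --pt "1 0 0 0 0" --pt "1 0 0 0 0" --pt "1 0 0 0 0" --pt "1 0 0 0 0" --pt "1 0 0 0 0" --pt "1 0 0 0 0" --pt "1 0 0 0 0"

```text
t: 19.92
position: [0.5331, 0.0049, 0.1199]
orientation: [0.693, 0.721, -0.001, -0.0]
force: [0.6, 0.3, -0.5]
grip_width: 0.0852
```

```bash

python3 -c "
from h import *
togo([.4612,-.254,.12])
d,p=look('w11')
x,y=.5335,.005
print(proj(d,[x,y,.009],p)*1.5625)
wover('w11','w11o',[(x,y,.024,.026),(x,y,.009,.026),(x,y,.009,.039)],(310,200,510,380))"
```

```text
t 19.92 pos [0.5331 0.0049 0.1199] yaw 2.21 tool d mm [-2.559e+02 -8.180e+01  2.000e-01] w 0.0852 j [-0.6   0.43  0.66  2.01 -0.36  0.82  0.3 ]
[404.87946368 290.00777335]
```

View pics/w11o.png

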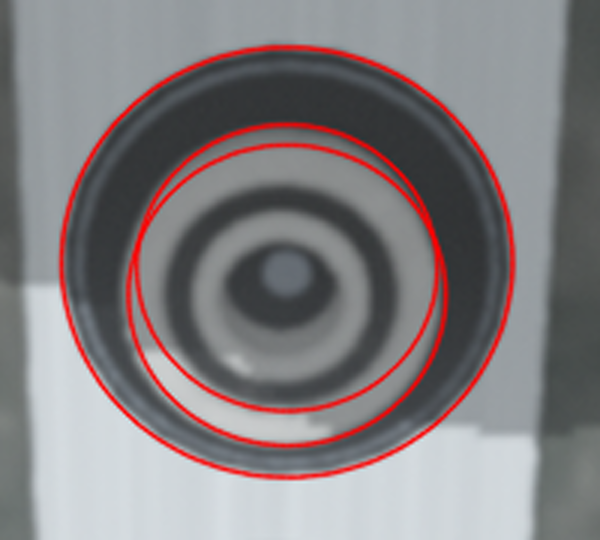

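View pics/w11.png

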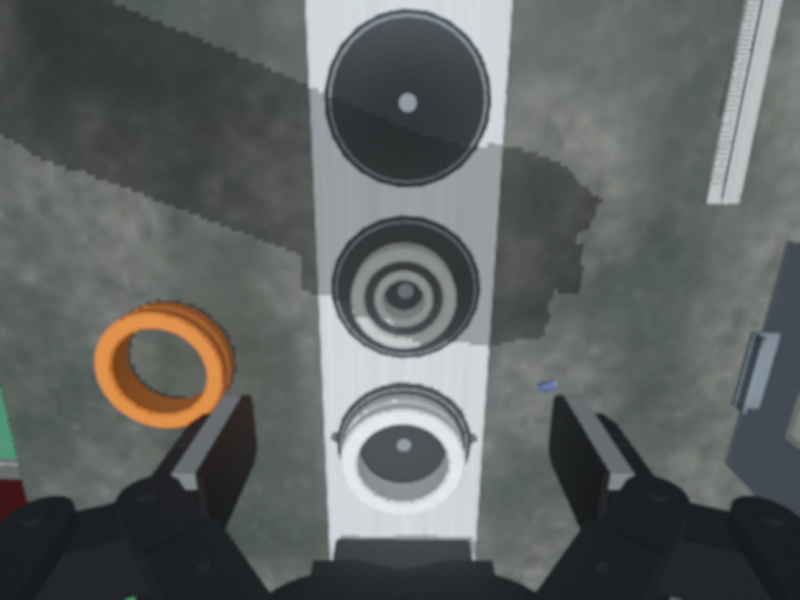

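Request:
play_rows --pt "1 -30 -8 0 0" --pt "1 -38 -12 0 0" --pt "1 -38 -12 0 0" --pt "1 -38 -13 0 0" --pt "1 -38 -13 0 0" --pt "0.5 -38 -12 0 0" --pt "0.5 -30 -11 0 0" --pt "0.5 -6 -1 0 0" --pt "0.5 0 0 0 0" --pt "0.5 0 0 0 0"

```text
t: 20.8
position: [0.4616, -0.2535, 0.1203]
orientation: [0.693, 0.721, 0.0, -0.0]
force: [0.6, 0.5, 0.6]
grip_width: 0.0642
```

Request:
play_rows --pt "0.5 0 0 0 0" --pt "0.5 0 0 0 0" --pt "0.5 0 0 0 0" --pt "0.5 0 0 0 0" --pt "0.5 0 0 0 0" --pt "0.5 0 0 0 0" --pt "0.5 0 0 0 0" --pt "0.5 0 0 0 0" --pt "0.5 0 0 0 0" --pt "0.5 0 0 0 0"

```text
t: 21.63
position: [0.4615, -0.254, 0.1207]
orientation: [0.693, 0.721, 0.0, -0.0]
force: [0.2, 0.2, 0.4]
grip_width: 0.0642
```

```bash

python3 -c "
from h import *
togo([.4612,-.254,.01])
d,p=look('w12')
x,y=.4612,-.254
wover('w12','w12o',[(x,y,.03,.018),(x,y,.0,.018)],(310,200,510,380))"
```

```text
t 21.63 pos [ 0.4615 -0.254   0.1207] yaw 2.22 tool d mm [  0.   -0.3 110.7] w 0.0642 j [-0.11  0.42  0.69  2.03 -0.37  0.81  0.83]
```

View pics/w12o.png

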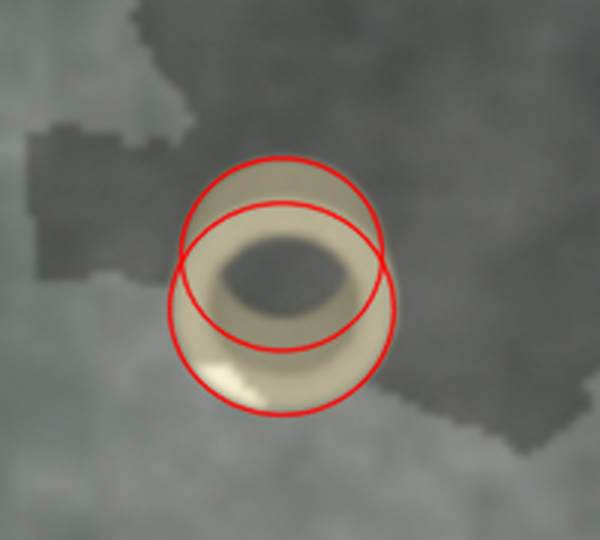

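View pics/w12.png

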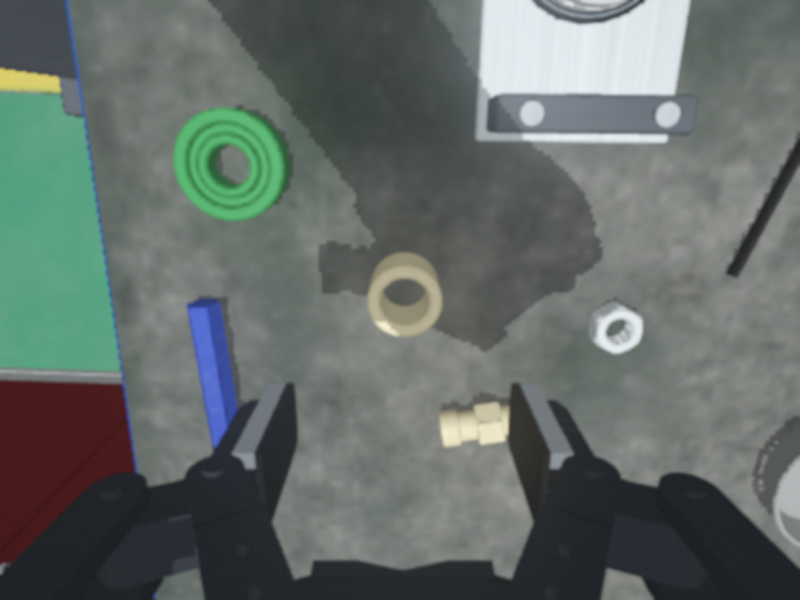

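Request:
play_rows --pt "0.5 0 -0.3 20 0" --pt "0.5 0 0 30 0" --pt "0.5 0 0 30 0" --pt "0.5 0 0 20 0" --pt "0.5 0 0 8 0" --pt "0.5 0 0 3 0" --pt "0.5 0 0 0 0" --pt "0.5 0 0 0 0" --pt "-1 0 0 0 0" --pt "-1 0 0 0 0"

```text
t: 22.52
position: [0.4621, -0.2543, 0.0108]
orientation: [0.693, 0.721, 0.001, 0.001]
force: [-0.2, -0.0, 0.5]
grip_width: 0.041
```

Request:
play_rows --pt "-1 0 0 0 0" --pt "-1 0 0 0 0" --pt "-1 0 0 0 0" --pt "-1 0 0 0 0" --pt "-1 0 0 0 0" --pt "-1 0 0 0 0" --pt "-1 0 0 0 0" --pt "-1 0 0 0 0" --pt "-1 0 0 0 0" --pt "-1 0 0 0 0"

```text
t: 23.35
position: [0.462, -0.2543, 0.011]
orientation: [0.693, 0.721, 0.001, 0.001]
force: [-1.0, 0.8, 6.9]
grip_width: 0.0337
```

Request:
play_rows --pt "-1 0 0 -5 0" --pt "-1 0 0 -15 0" --pt "-1 0 0 -30 0" --pt "-1 0 0 -30 0" --pt "-1 0 0 -20 0" --pt "-1 0 0 -10 0" --pt "-1 0 0 0 0" --pt "-1 0 0 0 0" --pt "-1 0 0 0 0" --pt "-1 0 0 0 0"

```text
t: 24.18
position: [0.4603, -0.2534, 0.1182]
orientation: [0.693, 0.721, -0.001, -0.001]
force: [0.7, -0.6, -1.5]
grip_width: 0.0338
```

```bash

python3 -c "
from h import *
togo([.531,.0963,.12])
look('w13')
overlay('w13','w13o',[(0,0,-.018,.018),(0,0,.012,.018)],(230,270,580,550))"
```

```text
t 24.18 pos [ 0.4603 -0.2534  0.1182] yaw 2.23 tool d mm [346.7  84.2  -1.6] w 0.0338 j [-0.12  0.43  0.69  2.03 -0.37  0.81  0.83]
```

View pics/w13o.png

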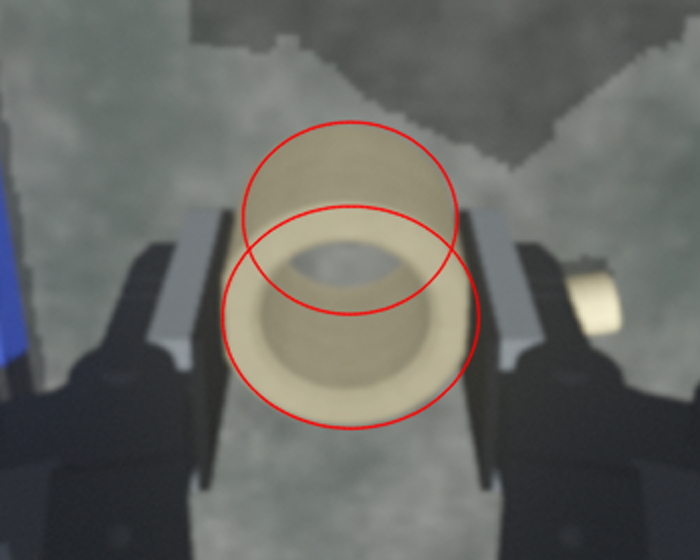

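Request:
play_rows --pt "-1 30 8 0 0" --pt "-1 39 9 0 0" --pt "-1 39 9 0 0" --pt "-1 39 9 0 0" --pt "-1 39 9 0 0" --pt "-1 39 10 0 0" --pt "-1 39 10 0 0" --pt "-1 39 10 0 0" --pt "-1 30 8 0 0" --pt "-1 14 3 0 0"

```text
t: 25.07
position: [0.5329, 0.1017, 0.1185]
orientation: [0.691, 0.723, -0.0, -0.001]
force: [1.2, 0.5, -1.0]
grip_width: 0.0335
```

Request:
play_rows --pt "-1 0 0 10 0" --pt "-1 0 0 10 0" --pt "-1 0 0 0 0" --pt "-1 0 0 0 0" --pt "-1 0 0 0 0" --pt "-1 0 0 0 0" --pt "-1 0 0 0 0" --pt "-1 0 0 0 0" --pt "-1 0 0 0 0" --pt "-1 0 0 0 0"

```text
t: 25.9
position: [0.5328, 0.0961, 0.0999]
orientation: [0.693, 0.721, 0.0, -0.0]
force: [0.5, -0.2, -0.6]
grip_width: 0.0334
```

```bash

python3 -c "
from h import *
togo([.5312,.0964,.0205])
look('w14')"
```

```text
t 25.9 pos [0.5328 0.0961 0.0999] yaw 2.22 tool d mm [ 0.4 -1.6 79.4] w 0.0334 j [-0.74  0.47  0.63  2.01 -0.39  0.79  0.16]
```

View pics/w14.png

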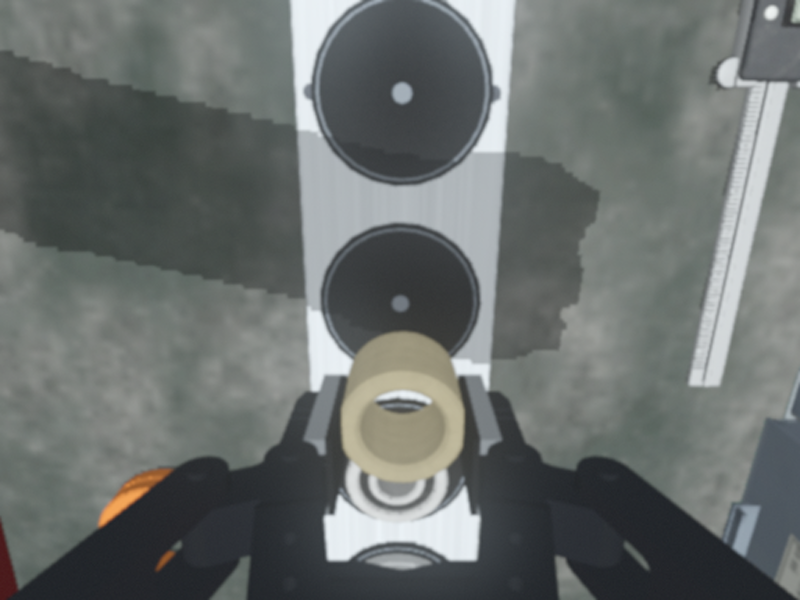

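```bash

python3 -c "
from h import *
d,p=load('w14')
b=lambda t:(lambda c:c.max(2)>t)
f=lambda a,b_:np.array((a,b_))/1.5625
comp(d,p,'d3',f(400,303),7,.009,b(90))
comp(d,p,'d4',f(402,93),9,.009,b(110))
"
```

```text
d3 px [255.8 193.9] XY mm 530.8 96.0 dia 8.2 8.5
d4 px [256.9  59.1] XY mm 527.9 190.5 dia 8.7 8.9
```

Request:
play_rows --pt "-1 0.4 -1.6 20 0" --pt "-1 0 0 25 0" --pt "-1 0 0 20 0" --pt "-1 0 0 6 0" --pt "-1 0 0 3 0" --pt "-1 0 0 0 0" --pt "-1 0 0 0 0" --pt "-1 0 0 0 0" --pt "-1 0 0 0 0" --pt "-1 0 0 0 0"

```text
t: 26.78
position: [0.5316, 0.0966, 0.0264]
orientation: [0.693, 0.721, 0.001, 0.0]
force: [-0.2, 0.2, -1.7]
grip_width: 0.0339
```

```bash

python3 -c "
from h import *
togo([.5312,.0964,.0202])"
```

```text
t 26.78 pos [0.5316 0.0966 0.0264] yaw 2.23 tool d mm [-0.2 -0.4  6.2] w 0.0339 j [-0.67  0.58  0.54  2.05 -0.49  0.64  0.24]
```

Request:
play_rows --pt "-1 -0.3 0 3 0" --pt "-1 0 0 2 0" --pt "-1 0 0 1 0" --pt "-1 0 0 0 0" --pt "-1 0 0 0 0" --pt "0.5 0 0 0 0" --pt "0.5 0 0 0 0" --pt "0.5 0 0 0 0" --pt "0.5 0 0 0 0" --pt "0.5 0 0 0 0"

```text
t: 27.62
position: [0.5311, 0.0961, 0.0196]
orientation: [0.693, 0.721, -0.0, -0.0]
force: [0.2, 0.0, -0.1]
grip_width: 0.0643
```

Request:
play_rows --pt "0.5 0 0 -15 0" --pt "0.5 0 0 -30 0" --pt "0.5 0 0 -30 0" --pt "0.5 0 0 -25 0" --pt "0.5 0 0 0 0" --pt "0.5 0 0 0 0" --pt "0.5 0 0 0 0" --pt "0.5 0 0 0 0" --pt "0.5 0 0 0 0" --pt "0.5 0 0 0 0"

```text
t: 28.45
position: [0.5305, 0.0959, 0.1187]
orientation: [0.693, 0.721, -0.001, -0.0]
force: [0.7, -0.2, -0.1]
grip_width: 0.0644
```

```bash

python3 -c "
from h import *
togo([.575,-.271,.12])
d,p=look('w15')
x,y=.5307,.0962
wover('w15','w15o',[(x,y,.039,.018),(x,y,.009,.018),(x,y,.009,.039)],(310,200,510,380))"
```

```text
t 28.45 pos [0.5305 0.0959 0.1187] yaw 2.22 tool d mm [-368.4   30.2   -1.1] w 0.0644 j [-0.77  0.44  0.66  2.   -0.36  0.82  0.14]
```

View pics/w15o.png

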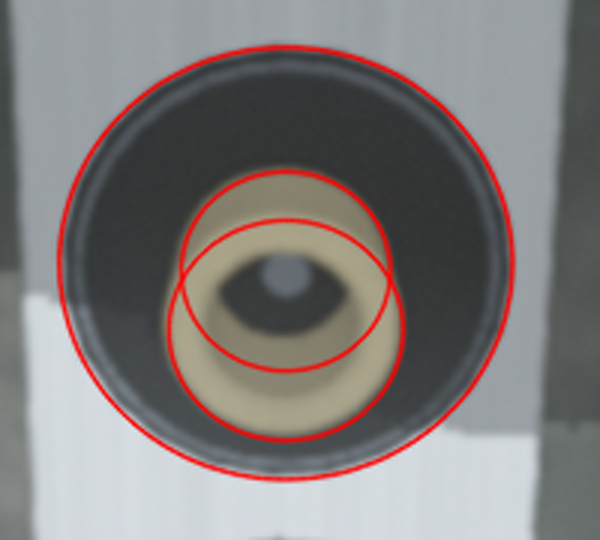

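Bushing is upright and centred within about 0.5 mm. Now the nut.

Request:
play_rows --pt "0.5 -30 2 0 0" --pt "0.5 -39 3 0 0" --pt "0.5 -39 3 0 0" --pt "0.5 -39 3 0 0" --pt "0.5 -39 3 0 0" --pt "0.5 -39 3 0 0" --pt "0.5 -39 3 0 0" --pt "0.5 -39 4 0 0" --pt "0.5 -35 4 0 0" --pt "0.5 -30 3 0 0"

```text
t: 29.33
position: [0.5759, -0.2736, 0.1193]
orientation: [0.694, 0.72, -0.0, 0.0]
force: [0.8, 0.6, 0.6]
grip_width: 0.0641
```

Request:
play_rows --pt "0.5 0 0 20 0" --pt "0.5 0 0 20 0" --pt "0.5 0 0 0 0" --pt "0.5 0 0 0 0" --pt "0.5 0 0 0 0" --pt "0.5 0 0 0 0" --pt "0.5 0 0 0 0" --pt "0.5 0 0 0 0" --pt "0.5 0 0 0 0" --pt "0.5 0 0 0 0"

```text
t: 30.17
position: [0.5766, -0.2703, 0.0801]
orientation: [0.693, 0.721, 0.0, 0.0]
force: [-1.1, -0.1, 0.5]
grip_width: 0.0641
```

```bash

python3 -c "
from h import *
togo([.575,-.271,.12])
d,p=look('w16')
u=proj(d,[.575,-.271,.013],p);print(u)
for t in (140,160,180):
  c,pts=comp(d,p,'n',u,26,.013,lambda c:c.max(2)>t)
"
```

```text
t 30.17 pos [ 0.5766 -0.2703  0.0801] yaw 2.24 tool d mm [ -0.6  -1.6 -39.9] w 0.0641 j [-0.05  0.63  0.61  1.79 -0.46  0.86  0.81]
[256.08161019 206.17679904]
n px [256.6 203.8] XY mm 575.3 -269.5 dia 24.9 27.7
n px [256.7 204.9] XY mm 575.4 -270.2 dia 23.8 24.9
n px [256.6 205.7] XY mm 575.4 -270.8 dia 21.2 22.2
```

View pics/w16.png

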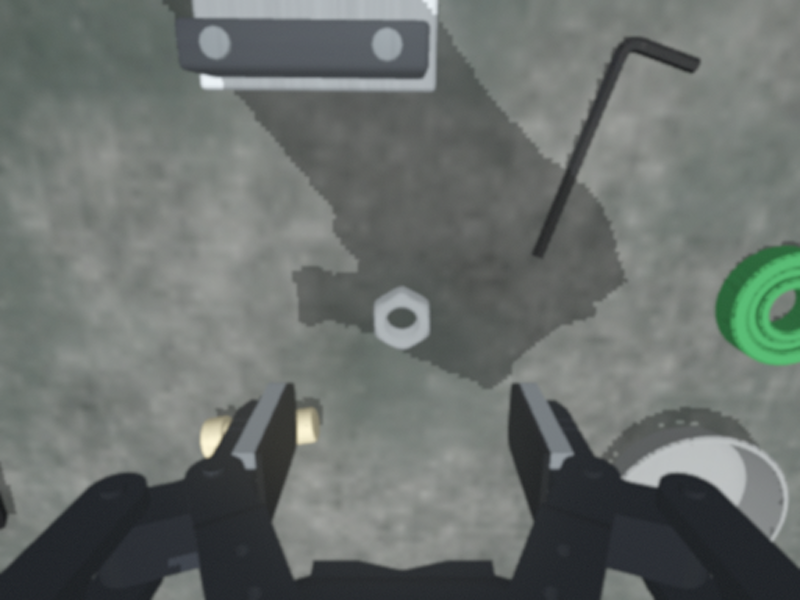

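```bash

python3 -c "
from h import *
d,p=load('w16')
im=cv2.resize(d['color'][165:250,205:310,::-1],None,fx=7,fy=7,interpolation=cv2.INTER_CUBIC)
for z,ya,col in [(.013,2.2,(0,0,255)),(0,2.2,(0,255,255))]:
  u=[]
  for k in range(6):
    a=np.radians(ya+30+60*k);u.append(proj(d,[.5753+.01386*np.cos(a),-.2708+.01386*np.sin(a),z],p))
  u=np.array(u)
  cv2.polylines(im,[np.round(((u-[205,165]+.5)*7-.5)*8).astype(np.int32)],True,col,1,cv2.LINE_AA,3)
cv2.imwrite('pics/w16o.png',im)
"
```

```text
(no output)
```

View pics/w16o.png

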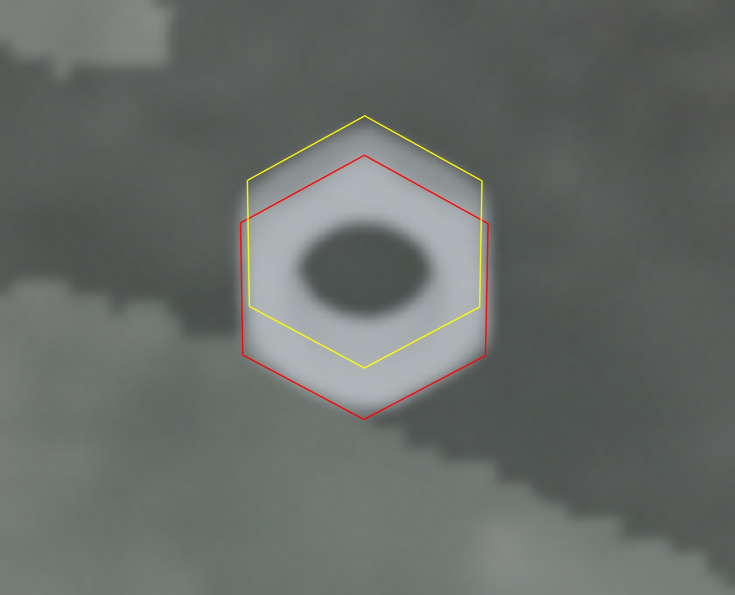

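Request:
play_rows --pt "0.5 0 -1.3 20 0" --pt "0.5 0 0 25 0" --pt "0.5 0 0 20 0" --pt "0.5 0 0 8 0" --pt "0.5 0 0 4 0" --pt "0.5 0 0 0 0" --pt "0.5 0 0 0 0" --pt "0.5 0 0 0 0" --pt "0.5 0 0 0 0" --pt "0.5 0 0 0 0"

```text
t: 31.05
position: [0.5756, -0.2707, 0.0035]
orientation: [0.693, 0.721, 0.0, 0.001]
force: [0.6, -0.9, 0.3]
grip_width: 0.064
```

```bash

python3 -c "
from h import *
togo([.5754,-.2704,.003])"
```

```text
t 31.05 pos [ 0.5756 -0.2707  0.0035] yaw 2.23 tool d mm [ 0.3 -0.2  0.5] w 0.064 j [-0.    0.73  0.54  1.82 -0.54  0.74  0.87]
```

Request:
play_rows --pt "-1 0 0 0 0" --pt "-1 0 0 0 0" --pt "-1 0 0 0 0" --pt "-1 0 0 0 0" --pt "-1 0 0 0 0" --pt "-1 0 0 0 0" --pt "-1 0 0 0 0" --pt "-1 0 0 0 0" --pt "-1 0 0 0 0" --pt "-1 0 0 0 0"

```text
t: 31.88
position: [0.5753, -0.2707, 0.0031]
orientation: [0.693, 0.721, 0.0, 0.0]
force: [-1.2, 0.4, 5.5]
grip_width: 0.0219
```

Request:
play_rows --pt "-1 0 0 -5 0" --pt "-1 0 0 -15 0" --pt "-1 0 0 -30 0" --pt "-1 0 0 -35 0" --pt "-1 0 0 -20 0" --pt "-1 0 0 -5 0" --pt "-1 0 0 0 0" --pt "-1 0 0 0 0" --pt "-1 0 0 0 0" --pt "-1 0 0 0 0"

```text
t: 32.72
position: [0.5742, -0.2698, 0.111]
orientation: [0.693, 0.721, -0.001, -0.001]
force: [0.4, 0.7, 0.1]
grip_width: 0.0217
```

```bash

python3 -c "
from h import *
togo([.528,.190,.11])
look('w17')
overlay('w17','w17o',[(0,0,-.0095,.012),(0,0,.0035,.012)],(230,270,580,550))"
```

```text
t 32.72 pos [ 0.5742 -0.2698  0.111 ] yaw 2.23 tool d mm [461.2 -28.2   1.7] w 0.0217 j [-0.07  0.6   0.64  1.78 -0.43  0.92  0.79]
```

View pics/w17o.png

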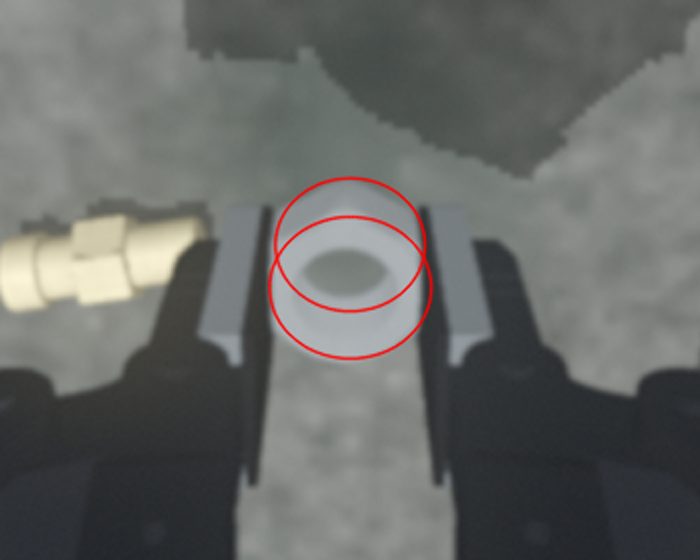

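Request:
play_rows --pt "-1 30 -2 0 0" --pt "-1 40 -2 0 0" --pt "-1 40 -2 0 0" --pt "-1 40 -2 0 0" --pt "-1 40 -3 0 0" --pt "-1 40 -3 0 0" --pt "-1 40 -3 0 0" --pt "-1 40 -3 0 0" --pt "-1 40 -3 0 0" --pt "-1 40 -2 0 0"

```text
t: 33.6
position: [0.5339, 0.12, 0.112]
orientation: [0.693, 0.721, -0.001, -0.0]
force: [0.3, -0.7, -1.0]
grip_width: 0.022
```

Request:
play_rows --pt "-1 40 -2 0 0" --pt "-1 30 0 5 0" --pt "-1 0 0 5 0" --pt "-1 0 0 0 0" --pt "-1 0 0 0 0" --pt "-1 0 0 0 0" --pt "-1 0 0 0 0" --pt "-1 0 0 0 0" --pt "-1 0 0 0 0" --pt "-1 0 0 0 0"

```text
t: 34.43
position: [0.5305, 0.1876, 0.1029]
orientation: [0.694, 0.72, 0.0, -0.0]
force: [-0.5, 0.2, -0.7]
grip_width: 0.0216
```

```bash

python3 -c "
from h import *
togo([.5284,.190,.0125])
d,p=look('w18')
u=proj(d,[.5278,.190,.009],p);print(u*1.5625)
comp(d,p,'d4',u,7,.009,lambda c:c.max(2)>90)
"
```

```text
t 34.43 pos [0.5305 0.1876 0.1029] yaw 2.16 tool d mm [ 2.5 -2.  90.4] w 0.0216 j [-0.9   0.5   0.64  1.96 -0.4   0.82  0.01]
[398.49802059 296.071335  ]
d4 px [255.4 189.2] XY mm 528.1 190.2 dia 7.3 7.5
```

View pics/w18.png

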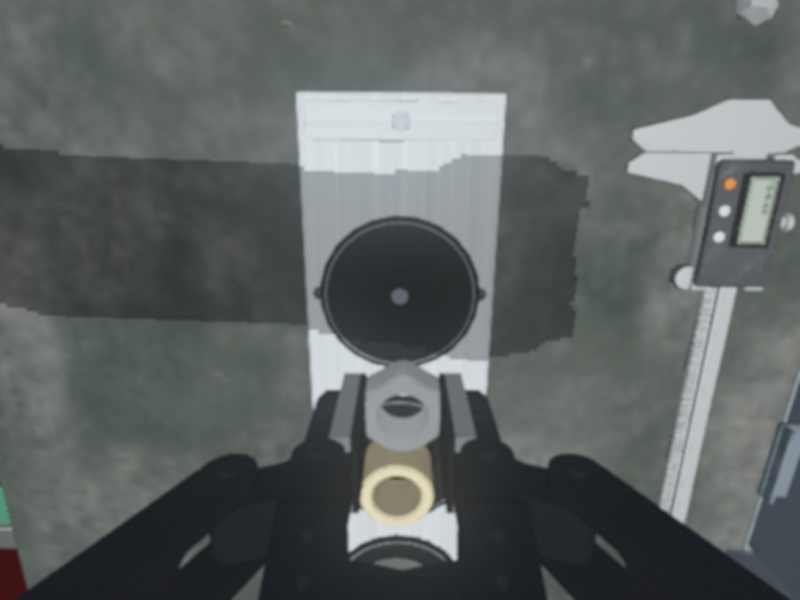

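Request:
play_rows --pt "-1 2.6 -1.7 20 0" --pt "-1 0 0 25 0" --pt "-1 0 0 25 0" --pt "-1 0 0 10 0" --pt "-1 0 0 6 0" --pt "-1 0 0 0 0" --pt "-1 0 0 0 0" --pt "-1 0 0 0 0" --pt "-1 0 0 0 0" --pt "-1 0 0 0 0"

```text
t: 35.32
position: [0.5291, 0.191, 0.0177]
orientation: [0.693, 0.721, 0.001, 0.0]
force: [-0.7, -0.3, -1.4]
grip_width: 0.0217
```

```bash

python3 -c "
from h import *
togo([.5286,.1901,.0124])
"
```

```text
t 35.32 pos [0.5291 0.191  0.0177] yaw 2.23 tool d mm [-0.9 -0.5  5.3] w 0.0217 j [-0.82  0.62  0.54  2.   -0.52  0.66  0.09]
```

Request:
play_rows --pt "-1 -0.8 -0.3 3 0" --pt "-1 0 0 2.2 0" --pt "-1 0 0 0 0" --pt "-1 0 0 0 0" --pt "-1 0 0 0 0" --pt "0.5 0 0 0 0" --pt "0.5 0 0 0 0" --pt "0.5 0 0 0 0" --pt "0.5 0 0 0 0" --pt "0.5 0 0 0 0"

```text
t: 36.15
position: [0.5281, 0.1898, 0.0114]
orientation: [0.693, 0.721, -0.0, -0.0]
force: [-0.3, -0.8, 0.0]
grip_width: 0.064
```

Request:
play_rows --pt "0.5 0 0 -15 0" --pt "0.5 0 0 -30 0" --pt "0.5 0 0 -30 0" --pt "0.5 0 0 -30 0" --pt "0.5 0 0 -30 0" --pt "0.5 0 0 0 0" --pt "0.5 0 0 0 0" --pt "0.5 0 0 0 0" --pt "0.5 0 0 0 0" --pt "0.5 0 0 0 0"

```text
t: 36.98
position: [0.5273, 0.1896, 0.1451]
orientation: [0.693, 0.721, -0.001, -0.0]
force: [-0.5, 0.5, 0.5]
grip_width: 0.0638
```

```bash

python3 -c "
from h import *
togo([.53,.05,.25])
d,p=look('w19')
x,y=.528,.1902
wover('w19','w19o',[(x,y,.022,.012),(x,y,.009,.039)],(310,200,510,380))
t=get_image('top');cv2.imwrite('pics/top9.png',cv2.resize(t['color'][165:235,130:315,::-1],(800,303),interpolation=cv2.INTER_CUBIC))"
```

```text
t 36.98 pos [0.5273 0.1896 0.1451] yaw 2.22 tool d mm [-139.7   -3.  -104.7] w 0.0638 j [-0.94  0.44  0.69  1.93 -0.35  0.9  -0.04]
```

View pics/w19o.png

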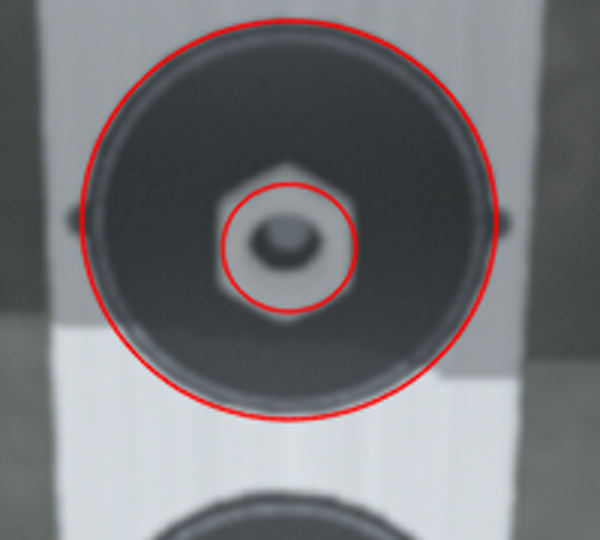

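View pics/w19.png

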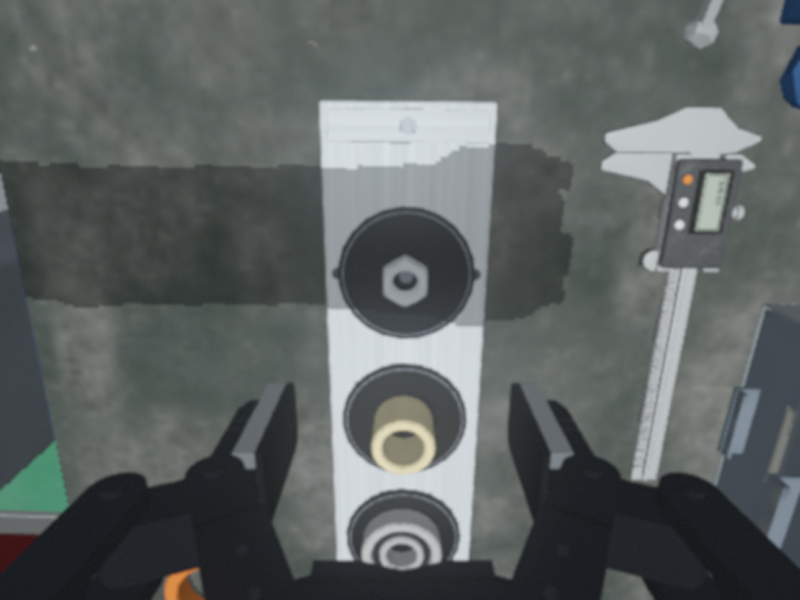

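Request:
play_rows --pt "0.5 10 0 -20 0" --pt "0.5 30 0 -20 0" --pt "0.5 30 0 -20 0" --pt "0.5 30 0 -20 0" --pt "0.5 30 0 0 0" --pt "0.5 0 0 0 0" --pt "0.5 0 0 0 0" --pt "0.5 0 0 0 0" --pt "0.5 0 0 0 0" --pt "0.5 0 0 0 0"

```text
t: 37.92
position: [0.5234, 0.3179, 0.2262]
orientation: [0.694, 0.72, -0.0, 0.0]
force: [-0.8, -0.2, -0.4]
grip_width: 0.0637
```

```bash

python3 -c "
from h import *
togo([.53,.05,.25])
t=get_image('top')['color'];cv2.imwrite('pics/top10.png',cv2.resize(t[165:235,130:315,::-1],(800,303),interpolation=cv2.INTER_CUBIC))
t=get_image('scene')['color'];cv2.imwrite('pics/scene10.png',cv2.resize(t[:,:,::-1],(800,600),interpolation=cv2.INTER_CUBIC))"
```

```text
t 37.92 pos [0.5234 0.3179 0.2262] yaw 2.07 tool d mm [-268.    -3.1  -23.6] w 0.0637 j [-1.13  0.43  0.7   1.73 -0.31  1.1  -0.29]
```

View pics/top10.png

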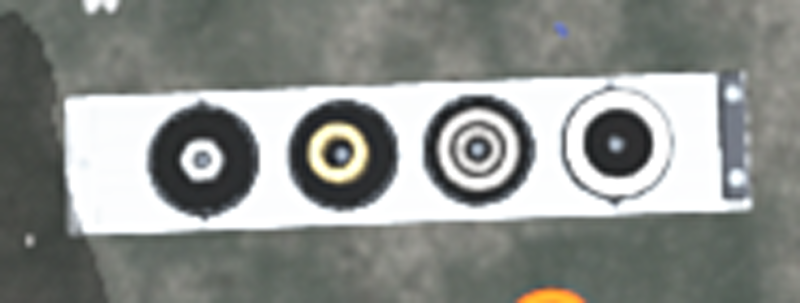

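View pics/scene10.png

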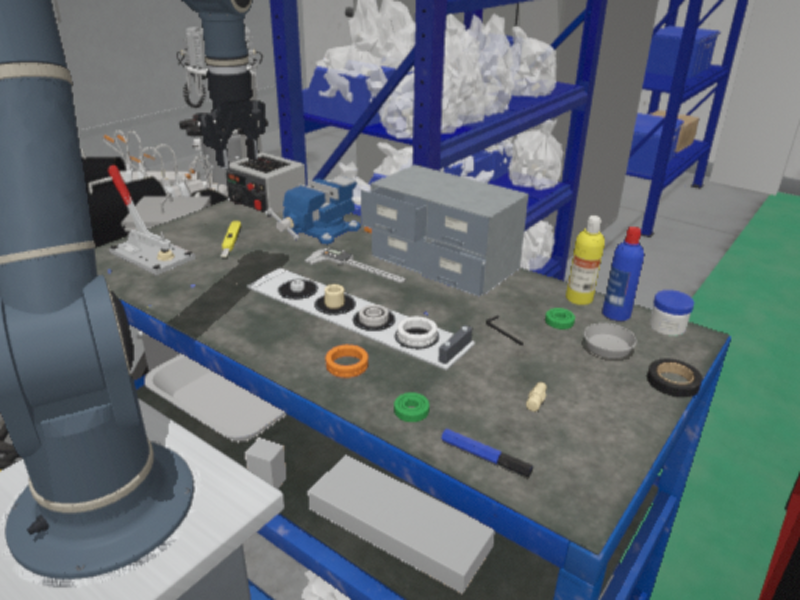

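The top view shows the ring (617,145), bearing (477,150), bushing (339,153) and nut (202,159). They run in order from the stop block, each centred on its pad, and the arm is clear.

```bash
python3 -c "
from bench import job
print(job.finish_job())"
```

```text
the job is handed in; nothing more can be done
None
```

The four parts are on the pads in order from the stop block, which is at the right (−y) end. The ring is on pad 1, the bearing on pad 2, the bushing on pad 3 and the nut on pad 4. I handed the job in at about 38 s, with the gripper open and about 13 cm beyond the row.

- **Centring:** close-up wrist views after each release showed every part flat on its pad and about 0.5 to 1 mm from the centre dot. The bearing is furthest off, roughly 0.7 mm towards −x.
- **Final views:** the last top and scene views confirmed the order and showed the green and orange look-alikes not moved.
- **Camera disagreement:** the top and wrist cameras differed by about 1.5 mm in x, within the stated calibration. I placed the parts by the wrist camera.
- **Forces:** readings taken at the end of each move call stayed below 7 N. No check failed.

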